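# Scrub the specimen cylinders in the clamp jig

## Task

Stand every specimen cylinder that is there in the channel of the wash jig, swing the toggle clamp over so its red bar holds all their feet down, then scrub each one inside with the long brush: down to the bottom, up into the upper half of the cylinder, and down to the bottom again, working cleanest first: blue foot, then yellow, then red. Afterwards put the brush back head down in its stand, swing the clamp all the way back open and stand the cylinders upright in the blue rinse tray, all feet flat on its floor. Leave the other things on the bench alone.

Things in the scene. Friction and masses are not known exactly. Their poses are not given: they have to be found in the camera images.
- nest: wash jig, fixed, aluminium plate 170 x 330 (long along its y). Its channel is a trough along y: floor 8 above the bench, 98 wide (x -49 to 49), 318 long, walls 10 above the floor; the feet stand in it in a row. Origin: underside, below the channel's middle; x points across the channel to the clamp hinge, z up. Three white rings on the floor mark bays
- bay_1 (a point): centre of the first white ring on the channel floor, at y = -105 in the jig's frame, 8 above the bench
- bay_2 (a point): centre of the middle ring, at y = 0 in the jig's frame
- bay_3 (a point): centre of the third ring, at y = +105 in the jig's frame
- clamp (a joint): toggle clamp hinge, rad: 0 closed, 1.66 open (end stop); about 0.03 with the bar on feet. One rigid lever (bar and handle). Closed: handle straight up, bar down on the feet. Opening swings the handle away from the channel (jig's +x) till nearly level, bar up clear. Its weight goes over centre near 0.75 rad and carries it to the end on that side; about 2 N at the ball starts it from either end
- clamp_hinge (a point): point on the clamp's hinge axis, 95 along the jig's x from its origin, 55 above the bench; the axis runs along the jig's y
- clamp_ball (a point): centre of the red ball knob, 30 across, at the end of the clamp handle, 100 from the hinge axis; the handle's steel shaft is 12 thick. Closed: 155 above the bench, straight above the hinge; open: about 46 above the bench
- clamp_bar (a point): middle of the lower (pressing) edge of the red crossbar, which is 290 long along the jig's y, 8 wide and 12 high; closed it lies 38 on the hinge side of the channel's middle, about 20 above the bench, on the protruding rims of the feet
- cyl_blue: footed cylinder, open at the top, 120 high: round blue foot 90 across, 12 thick; on it a clear tube octagonal: 56 outside over flats (61 over corners), 48 inside, inner floor 12 above the underside; about 250 g, low centre of mass. Origin: centre of the underside; z up. Two or three of the cylinders are present; an absent one reads None
- cyl_yellow: footed cylinder, open at the top, 120 high: round yellow foot 90 across, 12 thick; on it a clear tube octagonal: 56 outside over flats (61 over corners), 48 inside, inner floor 12 above the underside; about 250 g, low centre of mass. Origin: centre of the underside; z up. Two or three of the cylinders are present; an absent one reads None
- cyl_red: footed cylinder, open at the top, 120 high: round red foot 90 across, 12 thick; on it a clear tube octagonal: 56 outside over flats (61 over corners), 48 inside, inner floor 12 above the underside; about 250 g, low centre of mass. Origin: centre of the underside; z up. Two or three of the cylinders are present; an absent one reads None
- brush: long brush, 190 long, 60 g, standing head down in its stand with up to about 0.15 rad of lean: white bristle head 33 across (stiff core 28) over the lowest 60, thin steel stem, green handle 18 across from 105 to 190 above the tip. Origin at the tip (lower end of the head); z runs up the handle
- brush_tip (a point): centre of the lower end of the brush head
- brush_grip (a point): point on the handle's axis to grip, 150 above the tip, 40 below the handle's top end
- stand: brush stand, fixed: black disc 80 across, 8 thick, with a white upright tube 44 outside, 36 inside, its rim 70 above the bench and its inner floor 10 above the bench. Origin: centre of the underside
- tray: blue rinse tray, fixed, 330 (x) x 125 (y), walls 4 thick and 16 high, floor about 4 thick; room for three feet in a row along its x (centres about 105 apart). Origin: centre of the underside, x along its length
- reagent: amber reagent bottle, 70 across, 150 high; leave alone
- petri: closed Petri dish, 90 across, 16 high; leave alone
- loop_pot: white ceramic pot, 72 across, 80 high; leave alone
- pack: yellow pack, 90 x 60 x 25; leave alone
- pipette: white pipette lying on the bench, 220 long, about 24 thick; leave alone
There are look-alikes about, which are no part of the job. What is shaped like the cyl_blue but green or purple is not meant.

How it is judged:
On the way, in this order (a step that is already met when the one before it is completed fails the run):
1. every cylinder stands in the jig's channel and the clamp is swung right over, its bar down on the feet (value of joint clamp below 0.12 rad and x of cyl_blue in the frame of nest between -0.012 and 0.012 m and y of cyl_blue in the frame of nest between -0.125 and 0.125 m and z of cyl_blue in the frame of nest between 0 and 0.014 m and angle between each of cyl_blue, cyl_yellow, cyl_red's own z axis and vertical below 0.12 rad and x of cyl_yellow in the frame of nest between -0.012 and 0.012 m and y of cyl_yellow in the frame of nest between -0.125 and 0.125 m and z of cyl_yellow in the frame of nest between 0 and 0.014 m and x of cyl_red in the frame of nest between -0.012 and 0.012 m and y of cyl_red in the frame of nest between -0.125 and 0.125 m and z of cyl_red in the frame of nest between 0 and 0.014 m), for 0.2 s.
2. with the blue cylinder clamped, the brush head is down at its bottom (horizontal distance between brush_tip and cyl_blue below 0.025 m and z of clamp_bar in the frame of cyl_blue below 0.025 m and z of brush_tip in the frame of cyl_blue between 0.005 and 0.035 m), for 0.05 s.
3. the brush head is drawn up into the upper half of the clamped blue cylinder (horizontal distance between brush_tip and cyl_blue below 0.025 m and z of clamp_bar in the frame of cyl_blue below 0.025 m and z of brush_tip in the frame of cyl_blue between 0.065 and 0.115 m), for 0.05 s.
4. the brush head is down at the bottom of the clamped blue cylinder again (all of step 2), for 0.05 s.
5. with the yellow cylinder clamped, the brush head is down at its bottom (horizontal distance between brush_tip and cyl_yellow below 0.025 m and z of clamp_bar in the frame of cyl_yellow below 0.025 m and z of brush_tip in the frame of cyl_yellow between 0.005 and 0.035 m), for 0.05 s.
6. the brush head is drawn up into the upper half of the clamped yellow cylinder (horizontal distance between brush_tip and cyl_yellow below 0.025 m and z of clamp_bar in the frame of cyl_yellow below 0.025 m and z of brush_tip in the frame of cyl_yellow between 0.065 and 0.115 m), for 0.05 s.
7. the brush head is down at the bottom of the clamped yellow cylinder again (all of step 5), for 0.05 s.
8. with the red cylinder clamped, the brush head is down at its bottom (horizontal distance between brush_tip and cyl_red below 0.025 m and z of clamp_bar in the frame of cyl_red below 0.025 m and z of brush_tip in the frame of cyl_red between 0.005 and 0.035 m), for 0.05 s.
9. the brush head is drawn up into the upper half of the clamped red cylinder (horizontal distance between brush_tip and cyl_red below 0.025 m and z of clamp_bar in the frame of cyl_red below 0.025 m and z of brush_tip in the frame of cyl_red between 0.065 and 0.115 m), for 0.05 s.
10. the brush head is down at the bottom of the clamped red cylinder again (all of step 8), for 0.05 s.
At the end, for the whole second after the job is handed in: Clamp open (above 1.4 rad); every cylinder upright (0.1 rad), at rest on the tray floor, centre within 130 mm along and 25 mm across of the tray's middle; brush at rest head down in its stand: tip within 20 mm of its centre and under 20 mm high, lean below 0.25 rad (value of joint clamp above 1.4 rad and x of cyl_blue in the frame of tray between -0.13 and 0.13 m and y of cyl_blue in the frame of tray between -0.025 and 0.025 m and z of cyl_blue in the frame of tray between 0 and 0.01 m and angle between each of cyl_blue, cyl_yellow, cyl_red's own z axis and vertical below 0.1 rad and linear speed of each of cyl_blue, cyl_yellow, cyl_red, brush below 0.02 m/s and x of cyl_yellow in the frame of tray between -0.13 and 0.13 m and y of cyl_yellow in the frame of tray between -0.025 and 0.025 m and z of cyl_yellow in the frame of tray between 0 and 0.01 m and x of cyl_red in the frame of tray between -0.13 and 0.13 m and y of cyl_red in the frame of tray between -0.025 and 0.025 m and z of cyl_red in the frame of tray between 0 and 0.01 m and horizontal distance between brush_tip and stand below 0.02 m and z of brush_tip in the frame of stand below 0.02 m and angle between brush's own z axis and vertical below 0.25 rad); the robot touches nothing.
It fails at once if one of the other things on the bench (bottle, dish, pot, pack, pipette) is displaced by more than 4 cm (distance of any of reagent, petri, loop_pot, pack, pipette from where it was at the start of the episode above 0.04 m).
Of cyl_blue, cyl_yellow, cyl_red only 2 to 3 are there at a start; the rules pass over those that are not, and their reading is None.
At some moment in a run one of cyl_blue, cyl_yellow, cyl_red may be knocked a few centimetres aside while the robot is not near it.
It also fails if it takes over 210 s, if anything falls off the work surface, if the arm or the gripper's body presses on something with over 40 N, if the wrist force passes 120 N, or if a joint passes its speed limit or range.

## Robot

A 6-joint arm with a two-finger parallel gripper is mounted at the origin on the work surface. World frame = base frame: x ahead of the robot, y to its left, z up, the work surface at z = 0. Lengths are in m, angles in rad, forces in N, time in s.
With the tool pointing down it reaches from about 0.3 to 0.85 m from the base axis. Payload 5.4 kg.
Tool frame: the origin (TCP) lies midway between the tips of the shut fingers; the grasp point (between the pads) lies 19 mm behind it; z points along the fingers, y is the line along which they close (so a half turn about z gives the same grasp; the last joint's range is limited). The gripper opens to 85 mm and grips with 20 to 120 N. Pads are 22 mm wide; open, the fingers measure 114 mm over their backs; the gripper's body (76 mm by 85 mm) begins 54 mm behind the grasp point. The pads swing forward as they close: fully open they stand 13 mm farther back than shut.
Start: joints at [-1.398, 0.158, 1.597, -0, 1.386, -0.21], TCP at [0.215, -0.533, 0.231] pointing down, gripper open.
Joint ranges: [-2.91, 2.91], [-0.94, 2.29], [0.18, 2.7], [-1.29, 4.43], [0.17, 2.64], [-3, 3]. Speed limits (rad/s): [2.57, 2.57, 3.14, 3.14, 3.14, 3.14].

## Interface

Orientations are given as a rotation vector (axis times angle).
In Python, from plant import read_state, camera, sign_off gives the robot as it stands. The module is installed in compiled form; this text tells all that it offers.
- The arm moves only by the tool apply_moves, never from a script. Its argument "targets" is text: rows parted by semicolons, each of 7 numbers parted by spaces: the shift along the world's x, y, z in mm, then the turn, a rotation vector about the world's x, y, z in degrees, then the finger opening in mm, from 0 to 85.4. A call has 1 to 5 rows; each row shifts and turns the commanded pose from where the row before left it; what a row does not reach is not made up. A row lasts 1/12 s, in which the tool goes at most 41.7 mm and 7.16 degrees, less where a joint would pass 70% of its speed; a pose out of reach is approached as far as the arm can. A call is refused whole if a number of a shift passes 41.7 or a number of a turn 7.16, either way. A call with a gripper value outside its range is refused whole. The fingers move at their own pace and stop on an object; "newtons" is the grip in N (left out, the last holds). Time passes only in rows, so rows that do not move let the fingers close. It gives the time, the measured TCP pose, the force, the opening and the grip force at its end, in the units of the state.
- read_state(): the state, without advancing time (a new reading comes with each control period).
- camera(name): name is "scene" or "top" or "wrist"; returns a dict with "img" (420x560x3 uint8, blue, green, red), "depth" (420x560 float32, m along the optical axis (not along the pixel's ray), 0 where there is no reading), "intrinsics" (3x3 intrinsics, pixels), "origin" and "rotation" of the camera in the world. Camera axes: x right, y down, z forward; pixel columns grow to the right and rows downward; lengths in m; the calibration is good to about 2 mm. A picture is of the moment at which its call begins.
- sign_off(): hands the job in; it is judged then, once.
The state is a dict: "time_s": time; "joint_pos": joint angles; "joint_velocities": joint speeds; "effort": joint torques, N m; "ee_pos": TCP position; "orientation": TCP orientation; "force": force on the tool from outside, world axes, zero at the start; "moment": the same for the moment, N m; "width": opening from 0.0 (shut) to 1.0 (fully open); "grip_force": force on a finger pad.
Only numpy, scipy, OpenCV 4.12 (cv2) and the standard library are available. Lean on these libraries where they do the work, as an engineer would, in place of code of your own. Each camera call takes 0.05 s, during which the arm holds its last target. There are 200 camera calls.

## Working session

There is one attempt and no reset: what is moved stays moved. The work goes in short steps, Python scripts to look and compute and a tool call to move; the robot and the scene stay as the last step left them, time stands still between calls to the robot, and variables do not carry over. Pictures are saved under pics/ and viewed, at most 14 in all, crops included, and the job is handed in when it is done.

Besides the shell and the picture viewer there is one more tool, called after "Call:" as a command line: name --argument value ..., lists and objects as JSON in quotes. apply_moves: Moves the arm, as the interface text tells. Its arguments: {"type":"object","properties":{"targets":{"type":"string"},"newtons":{"type":"number"}},"required":["targets"]}

```bash
mkdir -p pics
cat > h.py <<'E'
import numpy as np, cv2, json
from plant import read_state, camera, sign_off
def snap(name, f=None):
    c=camera(name)
    if f: cv2.imwrite('pics/'+f,c['img']); np.savez('pics/'+f[:-4],**{k:np.array(v) for k,v in c.items()})
    return c
def pts(c):
    d=c['depth']; h,w=d.shape; u,v=np.meshgrid(np.arange(w),np.arange(h))
    K=np.array(c['intrinsics']); p=np.stack([(u-K[0,2])/K[0,0]*d,(v-K[1,2])/K[1,1]*d,d],-1)
    return p@np.array(c['rotation']).T+np.array(c['origin'])
def ray(c,u,v,z):
    K=np.array(c['intrinsics']); r=np.array(c['rotation'])@[(u-K[0,2])/K[0,0],(v-K[1,2])/K[1,1],1]
    o=np.array(c['origin']); return o+r*(z-o[2])/r[2]
def load(f): return dict(np.load('pics/'+f))
E
python3 - <<'E'
from h import *
for n in ('top','scene'):
    c=snap(n,n+'0.png'); print(n,np.round(c['origin'],3),np.round(c['rotation'],3).tolist(),np.round(c['intrinsics'],1).tolist())
s=read_state(); print(s)
E
```

```text
top [0.235 0.052 1.379] [-2.098, 2.149, -0.153] [[407.5, 0.0, 273.2], [0.0, 407.5, 212.2], [0.0, 0.0, 1.0]]
scene [ 1.434 -0.634  1.248] [-2.124, -1.087, 0.463] [[516.0, 0.0, 275.4], [0.0, 516.0, 209.8], [0.0, 0.0, 1.0]]
{'time_s': 0.1, 'joint_pos': array([-1.39809873e+00,  1.59013927e-01,  1.59812686e+00, -3.06585945e-05,
        1.38620724e+00, -2.10095163e-01]), 'joint_velocities': array([-0.00131878, -0.00126895, -0.00292129, -0.00106043, -0.00161459,
       -0.00116645]), 'effort': array([-5.65500486e-04, -3.96991038e+01, -3.32340145e+01, -2.99668345e-04,
        4.24109807e-03,  3.19978437e-05]), 'ee_pos': array([ 0.2146465, -0.5328361,  0.2303894]), 'orientation': array([-3.08250053e+00, -5.97299789e-01, -4.22906750e-06]), 'force': array([ 0.29053949,  0.0531934 , -0.75897122]), 'moment': array([ 0.01469237, -0.03415429, -0.00182916]), 'grip_force': 0.0, 'width': 0.9999758265316744}
```

Rotation is a rotation vector; I'll fix the helper accordingly.

```bash
sed -i "s/c=camera(name)/c=dict(camera(name)); c['rotation']=cv2.Rodrigues(np.array(c['rotation']))[0] if np.size(c['rotation'])==3 else c['rotation']/" h.py
python3 - <<'E'
from h import *
for n in('top0.png','scene0.png'):
    d=load(n); d['rotation']=cv2.Rodrigues(d['rotation'])[0]; np.savez('pics/'+n[:-4],**d)
    cv2.imwrite('pics/'+n[:-4]+'b.png',cv2.resize(d['img'],(800,600),interpolation=cv2.INTER_CUBIC)); print(d['rotation'].round(3))
E
sed -i "s#'pics/'+f))#'pics/'+f.replace('.png','')+'.npz'))#" h.py
```

```text
Traceback (most recent call last):
  File "h.py", line 14, in load
    def load(f): return dict(np.load('pics/'+f))
                             ~~~~~~~^^^^^^^^^^^
ValueError: This file contains pickled (object) data. If you trust the file you can load it unsafely using the `allow_pickle=` keyword argument or `pickle.load()`.
```

Run:
```python
from h import *
for n in('top0.png','scene0.png'):
    d=load(n); 
    if d['rotation'].size==3: d['rotation']=cv2.Rodrigues(d['rotation'])[0]
    np.savez('pics/'+n[:-4],**d)
    cv2.imwrite('pics/'+n[:-4]+'b.png',cv2.resize(d['img'],(800,600),interpolation=cv2.INTER_CUBIC)); print(d['rotation'].round(3))
```

```text
[[-0.022 -0.986  0.166]
 [-0.999  0.026  0.02 ]
 [-0.024 -0.166 -0.986]]
[[ 0.585  0.562 -0.584]
 [ 0.811 -0.406  0.421]
 [-0.    -0.72  -0.694]]
```

View pics/top0b.png

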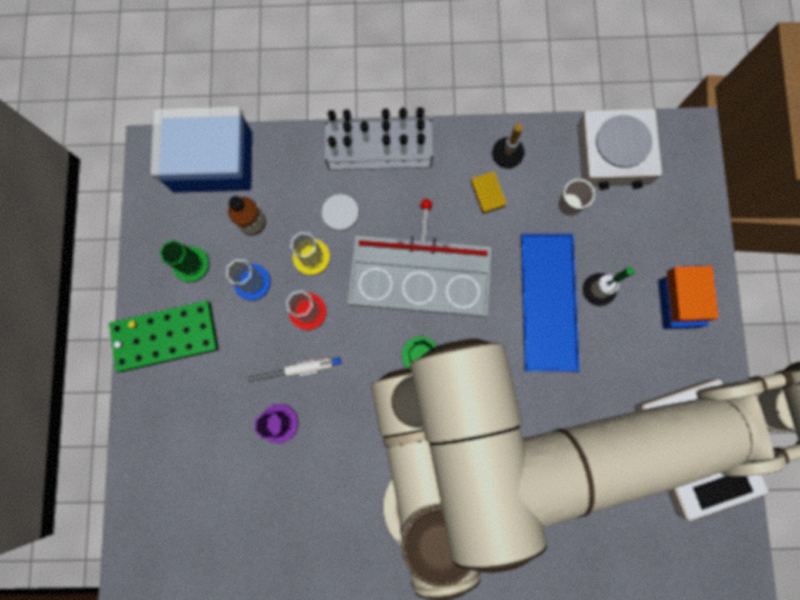

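View pics/scene0b.png

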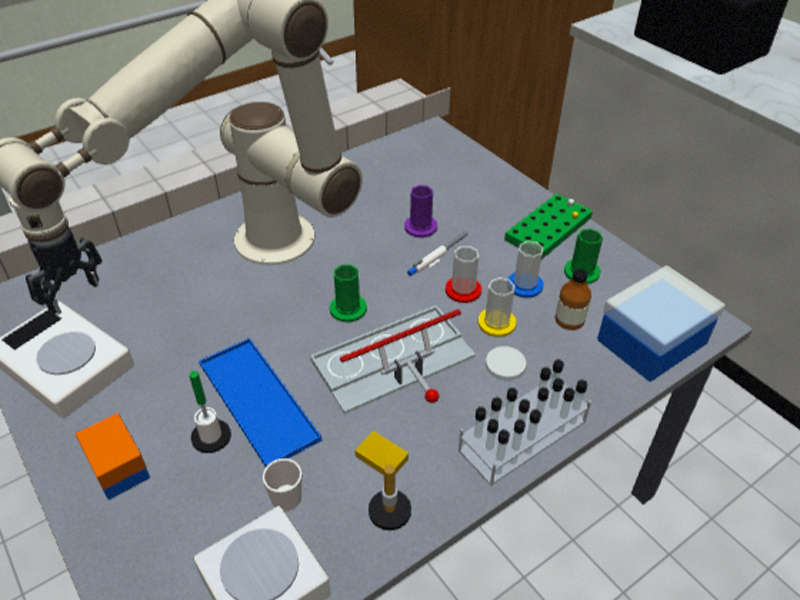

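The top view (800-px scale) shows:
- **Cylinders:** clear tubes with feet, blue at (250,283), yellow at (312,255) and red at (307,310). The green ones (185,262), (420,352) and the purple one (277,423) are look-alikes.
- **Jig and tray:** jig rings at (376,284), (419,288) and (462,292), red ball at (426,204), blue tray at (550,302).
- **Brush:** the green-handled one stands in the white tube at (603,288). The brown-handled tool at (508,150) is a look-alike.

```bash
cat >> h.py <<'E'
from scipy.optimize import least_squares
HUE={'blue':(100,125),'yellow':(24,34),'red':(172,8),'green':(50,75)}
def mask(img,col,smin=120,vmin=60):
    h,s,v=cv2.split(cv2.cvtColor(img,cv2.COLOR_BGR2HSV)); a,b=HUE[col]
    m=((h>=a)&(h<=b)) if a<b else ((h>=a)|(h<=b))
    return (m&(s>=smin)&(v>=vmin)).astype(np.uint8)*255
def blobs(m,amin=20):
    n,l,st,ce=cv2.connectedComponentsWithStats(m)
    return [(int(st[i,4]),ce[i].round(1),l==i,st[i,:4]) for i in range(1,n) if st[i,4]>=amin]
def circ(P,R):
    f=lambda q:np.hypot(P[:,0]-q[0],P[:,1]-q[1])-R
    r=least_squares(f,P.mean(0)[:2],loss='soft_l1',f_scale=.002); return r.x,np.abs(f(r.x)).mean()
def foot(c,b,R=.045,z=.012):
    # outer contour, projected on the foot's upper face; keep hull points
    cs,_=cv2.findContours(b.astype(np.uint8),cv2.RETR_EXTERNAL,cv2.CHAIN_APPROX_NONE)
    k=cv2.convexHull(max(cs,key=len))[:,0]
    P=np.array([ray(c,u,v,z)[:2] for u,v in k]); return circ(P,R)
E
python3 - <<'E'
from h import *
for n in('top0','scene0'):
    c=load(n); print(n)
    for col in('blue','yellow','red','green'):
        for a,ce,b,bb in blobs(mask(c['img'],col)):
            q,e=foot(c,b); print(col,a,ce,bb,'circ',q.round(4),round(e*1e3,1),'z0pt',ray(c,*ce,0)[:2].round(3))
c=load('top0')
P=pts(c)
for n,z in(('ball',None),):
    pass
# crop jig & brush enlarged
im=c['img'][130:270,225:460]; cv2.imwrite('pics/jig0.png',cv2.resize(im,None,fx=3.4,fy=3.4,interpolation=cv2.INTER_CUBIC))
E
```

```text
top0
blue 362 [145.5 125. ] [113  94  62  40] circ [0.8044 0.5139] 61.5 z0pt [0.797 0.532]
blue 3651 [384.4 211.7] [365 163  41  97] circ [ 0.4652 -0.2963] 98.8 z0pt [ 0.46  -0.299]
blue 260 [179.2 199.4] [164 185  25  25] circ [0.5275 0.4135] 0.7 z0pt [0.521 0.406]
blue 42 [170.5 192.6] [166 189   9   8] circ [0.5689 0.466 ] 5.2 z0pt [0.546 0.436]
blue 140 [478.9 226.2] [465 216  31  14] circ [ 0.4221 -0.6156] 6.3 z0pt [ 0.402 -0.612]
blue 24 [235.4 252.3] [233 250   6   5] circ [0.2922 0.2222] 4.4 z0pt [0.333 0.211]
yellow 262 [341.3 134. ] [331 122  22  25] circ [ 0.7373 -0.1653] 4.4 z0pt [ 0.741 -0.166]
yellow 70 [213.8 173.8] [208 169  12  10] circ [0.6423 0.2925] 7.5 z0pt [0.609 0.285]
yellow 298 [219.5 182.6] [205 168  26  25] circ [0.5856 0.2702] 0.5 z0pt [0.577 0.265]
red 46 [297.9 142.5] [294 139   8   8] circ [ 0.6709 -0.0245] 7.3 z0pt [ 0.715 -0.012]
red 274 [296.4 173.2] [252 169  89  10] circ [0.6079 0.0089] 76.6 z0pt [ 0.603 -0.003]
red 278 [218.  220.6] [203 205  26  26] circ [0.4524 0.279 ] 0.7 z0pt [0.443 0.27 ]
red 109 [210.8 213.7] [205 207  12  13] circ [0.4908 0
[... 904 characters left out ...]
 0.268]
yellow 615 [266.2 316.5] [249 302  36  30] circ [ 0.7343 -0.159 ] 5.0 z0pt [ 0.725 -0.157]
red 218 [323.6 204.7] [312 195  25  17] circ [0.4597 0.2766] 1.0 z0pt [0.46  0.276]
red 325 [279.7 234.5] [238 217  85  36] circ [0.495  0.0383] 89.5 z0pt [0.486 0.065]
red 74 [302.  276.5] [298 272   9  10] circ [0.7042 0.0411] 7.7 z0pt [0.67  0.016]
green 1243 [384.2 156.3] [353 135  62  46] circ [0.3892 0.6135] 81.2 z0pt [0.386 0.644]
green 593 [410.  178.4] [395 160  27  39] circ [0.5313 0.629 ] 50.4 z0pt [0.538 0.628]
green 734 [242.7 206.3] [231 186  26  39] circ [0.3447 0.0142] 30.3 z0pt [0.3  0.04]
green 137 [137.9 271. ] [133 260  11  23] circ [ 0.3687 -0.3665] 6.8 z0pt [ 0.354 -0.383]
```

View pics/jig0.png

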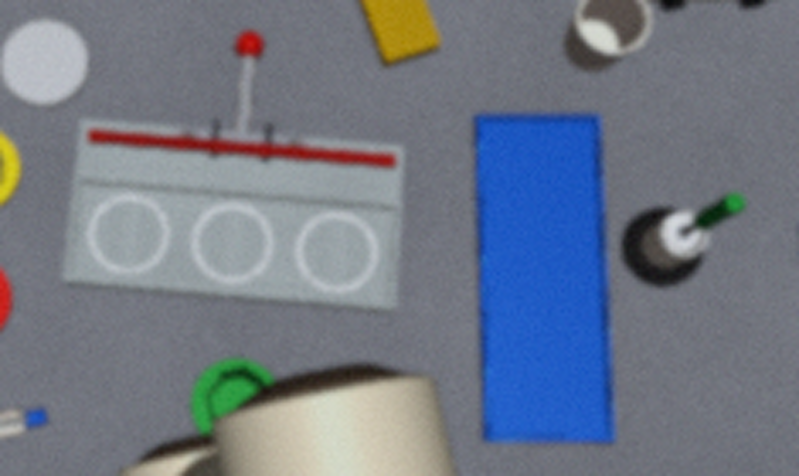

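The crop shows the jig rings at crop px (128,232), (232,243) and (337,251), which map to original px (262.6,198.2), (293.2,201.5) and (324.1,203.8). The tray spans crop px (475,115) to (612,440), and the brush handle top is near (735,203).

```bash
cat >> h.py <<'E'
def tri(c1,p1,c2,p2):
    A=[];b=[]
    for c,(u,v) in((c1,p1),(c2,p2)):
        K=c['intrinsics']; r=c['rotation']@[(u-K[0,2])/K[0,0],(v-K[1,2])/K[1,1],1]; r/=np.linalg.norm(r)
        M=np.eye(3)-np.outer(r,r); A.append(M); b.append(M@c['origin'])
    return np.linalg.lstsq(np.vstack(A),np.hstack(b),rcond=None)[0]
E
python3 - <<'E'
from h import *
t=load('top0'); s=load('scene0')
R=[ray(t,225+u/3.4,130+v/3.4,.008)[:2] for u,v in((128,232),(232,243),(337,251))]
print('rings',np.round(R,4)); d=R[0]-R[2]; print('y axis deg',np.degrees(np.arctan2(d[1],d[0])),np.linalg.norm(d))
for c,z in((t,.016),(s,.016)):
    b=max(blobs(mask(c['img'],'blue'),2000),key=lambda q:q[0])[2]
    k,_=cv2.findContours(b.astype(np.uint8),cv2.RETR_EXTERNAL,cv2.CHAIN_APPROX_NONE)
    P=np.array([ray(c,u,v,z)[:2] for u,v in max(k,key=len)[:,0]],np.float32)
    print('tray',cv2.minAreaRect(P*1000))
print('ball',tri(t,(297.9,142.5),s,(302,276.5)).round(4))
print('handle',tri(t,(440.2,189.5),s,(140,262)).round(3))
P=pts(t); 
# stand disc / tube from depth
m=(P[...,0]>.35)&(P[...,0]<.6)&(P[...,1]<-.36)&(P[...,1]>-.56)&(P[...,2]>.02)
print('brush pts',[ (round(z,2),P[m&(abs(P[...,2]-z)<.01)].mean(0).round(3)) for z in (.06,.12,.16,.19) if (m&(abs(P[...,2]-z)<.01)).any()])
# dark disc
for c in(t,s):
    v=cv2.cvtColor(c['img'],cv2.COLOR_BGR2GRAY); Q=pts(c)
    mm=(v<45)&(Q[...,2]<.02)&(Q[...,0]>.35)&(Q[...,0]<.6)&(Q[...,1]<-.36)&(Q[...,1]>-.56)
    bl=max(blobs(mm.astype(np.uint8)*255,5),key=lambda q:q[0]); print('disc',bl[0],bl[1],foot(c,bl[2],.04,.008))
E
```

```text
rings [[ 0.5159  0.1154]
 [ 0.5018  0.0108]
 [ 0.4908 -0.0942]]
y axis deg 83.16833309449741 0.2110607625707485
tray ((462.38604736328125, -294.6039733886719), (127.09091186523438, 328.7508544921875), 88.32843017578125)
tray ((469.359375, -296.0265197753906), (127.71228790283203, 339.42437744140625), 88.23751831054688)
ball [ 0.6985 -0.0093  0.0478]
handle [ 0.493 -0.41   0.195]
brush pts [(0.06, array([ 0.472, -0.483,  0.063])), (0.12, array([ 0.487, -0.412,  0.124])), (0.16, array([ 0.486, -0.412,  0.16 ])), (0.19, array([ 0.488, -0.415,  0.194]))]
disc 162 [415.8 203.9] (array([ 0.48890465, -0.41906793]), np.float64(0.0027260721454675633))
disc 251 [147.9 307.8] (array([ 0.49353269, -0.41760933]), np.float64(0.0009316218895170014))
```

Call:
apply_moves --targets "15 35 15 0 0 -7 85;15 35 15 0 0 -7 85;15 35 15 0 0 -7 85;15 35 15 0 0 -7 85;15 35 15 0 0 0 85"

```text
time_s: 0.52
ee_pos: [0.2899, -0.3564, 0.3064]
orientation: [-3.136, 0.175, 0.001]
force: [0.1, 0.2, -0.3]
width: 0.996
grip_force: 0.0
```

Call:
apply_moves --targets "15 35 10 0 0 0 85;15 35 10 0 0 0 85;15 35 10 0 0 0 85;15 35 10 0 0 0 85;15 35 5 0 0 0 85"

```text
time_s: 0.93
ee_pos: [0.3651, -0.1817, 0.3524]
orientation: [3.136, -0.167, 0.002]
force: [1.7, -0.5, -0.1]
width: 0.992
grip_force: 0.0
```

Call:
apply_moves --targets "15 36 0 0 0 0 85;15 36 0 0 0 0 85;15 36 0 0 0 0 85;15 36 0 0 0 0 85;15 36 0 0 0 0 85"

```text
time_s: 1.35
ee_pos: [0.4399, -0.0013, 0.3511]
orientation: [3.137, -0.166, -0.0]
force: [1.2, -1.1, -0.5]
width: 0.995
grip_force: 0.0
```

Run:
```python
from h import *
c=snap('wrist','w1.png'); t=snap('top','t1.png'); s=read_state(); print(s['time_s'],s['ee_pos'].round(4),s['orientation'].round(4),s['joint_pos'].round(2))
print(c['origin'].round(3),c['rotation'].round(3).tolist(),c['intrinsics'].round(1).tolist())
cv2.imwrite('pics/w1t1.png',np.hstack([cv2.resize(c['img'],(400,300)),cv2.resize(t['img'],(400,300))]))
cv2.imwrite('pics/w1b.png',cv2.resize(c['img'],(800,600)))
```

```text
1.45 [0.4403 0.0015 0.3508] [-3.1357e+00  1.5360e-01  1.0000e-03] [-0.27 -0.25  1.76  0.    1.63  1.4 ]
[ 0.509 -0.007  0.494] [[-0.105, -0.956, -0.273], [-0.994, 0.101, 0.029], [-0.0, 0.275, -0.961]] [[370.5, 0.0, 274.5], [0.0, 370.5, 206.3], [0.0, 0.0, 1.0]]
```

View pics/w1b.png

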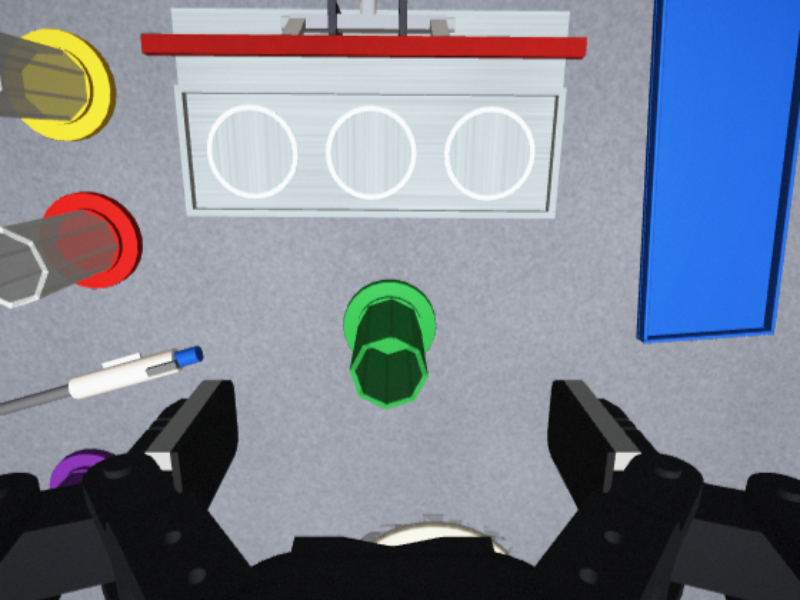

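The wrist view shows the three rings at 800-px positions (252,152), (371,152) and (490,153), the red foot at (92,240), the yellow foot at (67,84), and the tray on the right.

Run:
```python
from h import *
c=load('w1'); g=cv2.cvtColor(c['img'],cv2.COLOR_BGR2GRAY)
m=np.zeros_like(g); m[68:145,130:390]=(g[68:145,130:390]>225)*255
for a,ce,b,bb in blobs(m,60):
    cs,_=cv2.findContours(b.astype(np.uint8),cv2.RETR_EXTERNAL,cv2.CHAIN_APPROX_NONE)
    P=np.array([ray(c,u,v,.008)[:2] for u,v in max(cs,key=len)[:,0]]); q=cv2.fitEllipse((P*1000).astype(np.float32)); print(a,ce,q)
for col in('yellow','red','blue'):
    for a,ce,b,bb in blobs(mask(c['img'],col,140),150):
        q,e=foot(c,b); print(col,a,ce,bb,q.round(4),round(e*1e3,1))
        if a>8000:
            cs,_=cv2.findContours(b.astype(np.uint8),cv2.RETR_EXTERNAL,cv2.CHAIN_APPROX_NONE)
            print(cv2.minAreaRect(np.array([ray(c,u,v,.016)[:2]*1000 for u,v in max(cs,key=len)[:,0]],np.float32)))
t=load('t1')
for col in('blue','yellow','red'):
    for a,ce,b,bb in blobs(mask(t['img'],col),200):
        q,e=foot(t,b)
        if e<.002: print('top',col,q.round(4))
```

```text
801 [176.2 105.3] ((514.676513671875, 117.59198760986328), (79.42947387695312, 80.42601013183594), 80.23686218261719)
824 [259.2 106. ] ((502.9364318847656, 13.00399112701416), (79.85298919677734, 80.38922882080078), 90.15836334228516)
805 [341.9 107.7] ((490.5934143066406, -91.26571655273438), (79.54150390625, 81.00543975830078), 50.33079528808594)
yellow 1840 [52.1 60.8] [15 20 62 78] [0.586  0.2722] 0.5
red 4437 [254.4  31.7] [ 99  24 312  17] [ 0.583  -0.0481] 122.5
red 1750 [ 73.9 163.5] [ 30 135  70  67] [0.4528 0.277 ] 0.6
blue 24345 [502.5 116.7] [446   0 114 240] [ 0.3487 -0.3027] 79.4
((447.00494384765625, -290.9656982421875), (131.48458862304688, 297.97100830078125), 88.3934326171875)
blue 199 [131.8 249. ] [122 242  20  15] [0.2905 0.1985] 5.8
top blue [0.5275 0.4134]
top yellow [0.5856 0.2703]
top red [0.4525 0.279 ]
```

Call:
apply_moves --targets "1.6 34.5 -20 0 0 -0.5 85;1.6 34.5 -20 0 0 0 85;1.6 34.5 -20 0 0 0 85;1.6 34.5 -20 0 0 0 85"

```text
time_s: 1.78
ee_pos: [0.4458, 0.1355, 0.2702]
orientation: [3.136, -0.182, 0.0]
force: [1.0, -0.5, 0.5]
width: 0.995
grip_force: 0.0
```

Call:
apply_moves --targets "1.6 34.5 -20 0 0 0 85;1.6 34.5 -20 0 0 0 85;1.6 34.5 -20 0 0 0 85;1.6 34.5 -20 0 0 0 85;0 0 0 0 0 0 85"

```text
time_s: 2.2
ee_pos: [0.4491, 0.2757, 0.1858]
orientation: [3.135, -0.174, -0.014]
force: [-0.9, -0.4, -0.3]
width: 0.992
grip_force: 0.0
```

Run:
```python
from h import *
c=snap('wrist','w2.png'); s=read_state(); print(s['time_s'],s['ee_pos'].round(4),s['orientation'].round(4))
for col in('yellow','red','blue'):
    for a,ce,b,bb in blobs(mask(c['img'],col,140),150):
        q,e=foot(c,b); print(col,a,ce,bb,q.round(4),round(e*1e3,1))
```

```text
2.25 [0.4503 0.2736 0.1879] [ 3.1343 -0.1743 -0.0098]
yellow 3356 [262.7  38.6] [204   0 116  69] [0.5869 0.272 ] 0.3
yellow 457 [254.8   4. ] [229   0  54  10] [0.6298 0.272 ] 1.2
red 2958 [270.8 154.1] [219 126 103  76] [0.4523 0.2803] 0.5
red 1289 [269.7 191.5] [242 175  56  35] [0.4757 0.2812] 6.3
blue 4001 [118.5 101.4] [ 56  49  98 112] [0.5278 0.4141] 0.4
blue 365 [356.1 293.5] [343 284  26  20] [0.374  0.2002] 6.2
```

Call:
apply_moves --targets "2 5 -20 0 0 0 85;0 0 -30 0 0 0 85;0 0 -30 0 0 0 85;0 0 -30 0 0 0 85;0 0 -13 0 0 0 85"

```text
time_s: 2.67
ee_pos: [0.4528, 0.2753, 0.0651]
orientation: [3.134, -0.182, -0.007]
force: [0.8, -0.4, 0.6]
width: 0.997
grip_force: 0.0
```

Call:
apply_moves --targets "0 0 0 0 0 0 50;0 0 0 0 0 0 50;0 0 0 0 0 0 50;0 0 0 0 0 0 50;0 0 0 0 0 0 50" --newtons 40

```text
time_s: 3.08
ee_pos: [0.4555, 0.2777, 0.0697]
orientation: [-3.136, 0.18, -0.004]
force: [0.2, -0.0, -2.3]
width: 0.694
grip_force: 43.3
```

Call:
apply_moves --targets "0 0 0 0 0 0 50;0 0 5 0 0 0 50;0 0 15 0 0 0 50;0 0 15 0 0 0 50;0 0 0 0 0 0 50"

```text
time_s: 3.5
ee_pos: [0.4566, 0.2785, 0.1066]
orientation: [-3.134, 0.179, -0.008]
force: [1.0, 0.4, -1.1]
width: 0.693
grip_force: 43.7
```

Call:
apply_moves --targets "0 -10 20 0 0 0 50;3.5 -37 20 0 0 0 50;3.5 -38 15 0 0 0 50;3.5 -38 8 0 0 0 50;3.5 -38 0 0 0 0 50"

```text
time_s: 3.92
ee_pos: [0.4697, 0.1158, 0.1681]
orientation: [-3.136, 0.178, -0.007]
force: [1.6, 0.2, -2.7]
width: 0.692
grip_force: 44.5
```

Call:
apply_moves --targets "3.5 -38 0 0 0 0 50;3.5 -38 0 0 0 0 50;3.5 -38 0 0 0 0 50;3.5 -38 0 0 0 0 50;3.5 -38 0 0 0 0 50"

```text
time_s: 4.33
ee_pos: [0.4855, -0.0746, 0.1656]
orientation: [-3.136, 0.18, 0.0]
force: [1.2, 0.6, -2.0]
width: 0.693
grip_force: 44.5
```

Call:
apply_moves --targets "3 -18 0 0 0 0 50;0 0 -20 0 0 0 50;0 0 -20 0 0 0 50;0 0 0 0 0 0 50"

```text
time_s: 4.67
ee_pos: [0.4858, -0.09, 0.1217]
orientation: [-3.133, 0.181, 0.012]
force: [-1.7, 0.3, -3.0]
width: 0.694
grip_force: 44.7
```

```bash
cat >> h.py <<'E'
def st():
    s=read_state(); o=s['orientation']; print('t',round(s['time_s'],2),'tcp',s['ee_pos'].round(4),'xyaw',round(float(np.degrees(2*np.arctan2(o[1],o[0]))%360),2),'oz',o[2].round(3),'w',round(s['width']*85.4,1),'F',s['force'].round(1),'g',s['grip_force'])
    return s
def feet(c,cols=('blue','yellow','red'),z=.012,amin=150,emax=.003):
    for col in cols:
        for a,ce,b,bb in blobs(mask(c['img'],col,140),amin):
            q,e=foot(c,b,z=z)
            if e<emax: print(col,a,ce,bb,q.round(4),round(e*1e3,1))
E
python3 - <<'E'
from h import *
c=snap('wrist','w3.png'); s=st(); zf=s['ee_pos'][2]-.0697
print('bottom',zf); feet(c,('red',),zf+.012,emax=.01); feet(c,('yellow','blue'))
t=snap('top','t3.png'); feet(t)
cv2.imwrite('pics/w3b.png',np.hstack([c['img'],t['img']])[:, :][:, :].astype(np.uint8)); cv2.imwrite('pics/w3b.png',cv2.resize(c['img'],(640,480)))
E
```

```text
t 4.72 tcp [ 0.4868 -0.0901  0.1235] xyaw 353.41 oz 0.009 w 58.7 F [-0.9  0.5 -1.9] g 44.730029851198196
bottom 0.0538197294604833
red 6869 [272.6 195. ] [197 153 155 110] [ 0.4831 -0.0875] 0.8
blue 235 [179.1 199.6] [164 185  25  25] [0.5282 0.4145] 1.3
yellow 243 [219.8 182.7] [205 168  26  24] [0.5863 0.2709] 1.0
```

View pics/w3b.png

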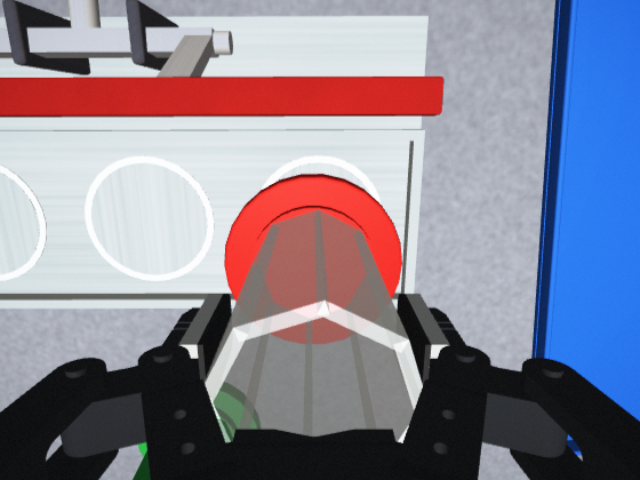

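The red foot, held, is centred near (313,259) in the view, about 8 mm short of the bay‑1 ring in x.

Call:
apply_moves --targets "7 -4 0 0 0 0 50;0 0 -15 0 0 0 50;0 0 -12 0 0 0 50;0 0 0 0 0 0 50"

```text
time_s: 5.1
ee_pos: [0.4958, -0.0946, 0.0983]
orientation: [-3.136, 0.179, 0.002]
force: [-0.5, 0.7, -2.0]
width: 0.693
grip_force: 44.7
```

Run:
```python
from h import *
c=snap('wrist','w4.png'); s=st(); zf=s['ee_pos'][2]-.0697
print('bottom',zf); feet(c,('red',),zf+.012,emax=.01)
```

```text
t 5.15 tcp [ 0.4962 -0.0948  0.0992] xyaw 353.46 oz 0.001 w 59.1 F [-0.5 -0.7 -2. ] g 44.71241030842066
bottom 0.029508538806377896
red 6871 [272.6 194.9] [197 152 155 111] [ 0.4933 -0.0922] 0.7
```

Call:
apply_moves --targets "-2.5 0 0 0 0 0 50;0 0 -8 0 0 0 50;0 0 -8 0 0 0 50;0 0 -4 0 0 0 50;0 0 0 0 0 0 50"

```text
time_s: 5.57
ee_pos: [0.4929, -0.0946, 0.078]
orientation: [-3.136, 0.18, 0.002]
force: [0.5, 0.2, -2.1]
width: 0.696
grip_force: 44.7
```

Run:
```python
from h import *
c=snap('wrist','w5.png'); s=st(); zf=s['ee_pos'][2]-.0697
print('bottom',zf); feet(c,('red',),zf+.012,emax=.01)
```

```text
t 5.62 tcp [ 0.4931 -0.0947  0.0785] xyaw 353.43 oz 0.002 w 59.0 F [-0.5  0.5 -1.7] g 44.70874898135662
bottom 0.008777350399868641
red 6881 [272.7 194.9] [197 152 155 111] [ 0.4903 -0.0923] 0.6
```

Call:
apply_moves --targets "0 0 -1 0 0 0 70;0 0 0 0 0 0 85;0 0 0 0 0 0 85;0 0 0 0 0 0 85;0 0 20 0 0 0 85"

```text
time_s: 6.03
ee_pos: [0.4909, -0.0938, 0.095]
orientation: [-3.134, 0.18, 0.01]
force: [0.4, 0.3, -0.7]
width: 0.995
grip_force: 0.0
```

Call:
apply_moves --targets "0 0 35 0 0 0 85;0 0 35 0 0 0 85;0 10 30 0 0 0 85;10 38 0 0 0 0 85;10 38 0 0 0 0 85"

```text
time_s: 6.45
ee_pos: [0.5156, -0.0094, 0.2016]
orientation: [3.135, -0.186, 0.011]
force: [1.8, 0.7, -1.0]
width: 0.993
grip_force: 0.0
```

Call:
apply_moves --targets "10 38 0 0 0 0 85;10 38 0 0 0 0 85;10 38 0 0 0 0 85;10 38 0 0 0 0 85;10 38 0 0 0 0 85"

```text
time_s: 6.87
ee_pos: [0.5638, 0.1832, 0.1984]
orientation: [-3.136, 0.18, -0.001]
force: [0.5, -0.6, 0.0]
width: 0.999
grip_force: 0.0
```

Call:
apply_moves --targets "10 38 0 0 0 0 85;10 38 -10 0 0 0 85;3 14 -10 0 0 0 85;0 0 0 0 0 0 85"

```text
time_s: 7.2
ee_pos: [0.5853, 0.2744, 0.1756]
orientation: [3.137, -0.174, -0.005]
force: [-0.1, -0.7, -1.1]
width: 0.993
grip_force: 0.0
```

Run:
```python
from h import *
c=snap('wrist','w6.png'); st(); feet(c)
t=snap('top','t6.png'); feet(t); print('red in jig (z+8)'); feet(t,('red',),z=.020)
```

```text
t 7.25 tcp [0.5855 0.2724 0.1764] xyaw 353.59 oz -0.004 w 85.0 F [-0.4 -0.1  0.1] g 0.0
blue 2922 [136.3 240.6] [ 78 214 101  80] [0.5301 0.4134] 0.7
yellow 2939 [278.3 157.1] [227 130 105  74] [0.586  0.2718] 0.5
red 219 [322.  207.8] [312 193  25  24] [ 0.4926 -0.0947] 1.7
red in jig (z+8)
red 219 [322.  207.8] [312 193  25  24] [ 0.4914 -0.094 ] 1.8
```

Call:
apply_moves --targets "0 -0.5 -20 0 0 0 85;0 0 -30 0 0 0 85;0 0 -30 0 0 0 85;0 0 -28 0 0 0 85;0 0 0 0 0 0 85"

```text
time_s: 7.72
ee_pos: [0.5824, 0.2678, 0.0642]
orientation: [3.133, -0.183, -0.016]
force: [-0.3, -0.5, -1.1]
width: 0.993
grip_force: 0.0
```

Call:
apply_moves --targets "0 0 0 0 0 0 50;0 0 0 0 0 0 50;0 0 0 0 0 0 50;0 0 0 0 0 0 50;0 0 0 0 0 0 50"

```text
time_s: 8.13
ee_pos: [0.5889, 0.2706, 0.0735]
orientation: [-3.136, 0.18, -0.009]
force: [-0.4, -3.3, 7.0]
width: 0.655
grip_force: 43.3
```

Call:
apply_moves --targets "0 0 5 0 0 0 50;0 0 20 0 0 0 50;0 0 30 0 0 0 50;0 0 30 0 0 0 50;0 -20 15 0 0 0 50"

```text
time_s: 8.55
ee_pos: [0.5877, 0.2538, 0.1748]
orientation: [-3.133, 0.175, -0.009]
force: [1.4, -0.6, -0.6]
width: 0.653
grip_force: 43.3
```

Call:
apply_moves --targets "-12 -37 0 0 0 0 50;-14 -38 0 0 0 0 50;-14 -38 0 0 0 0 50;-14 -38 0 0 0 0 50;-14 -38 0 0 0 0 50"

```text
time_s: 8.97
ee_pos: [0.5173, 0.0604, 0.1703]
orientation: [-3.136, 0.179, -0.0]
force: [0.8, -1.3, -1.8]
width: 0.652
grip_force: 48.0
```

Call:
apply_moves --targets "-14 -38 -10 0 0 0 50;-2 -12 -20 0 0 0 50;0 0 -20 0 0 0 50;0 0 0 0 0 0 50"

```text
time_s: 9.3
ee_pos: [0.4992, 0.0114, 0.1166]
orientation: [-3.135, 0.183, 0.011]
force: [-1.1, 0.3, -3.7]
width: 0.651
grip_force: 45.8
```

Run:
```python
from h import *
c=snap('wrist','w7.png'); s=st(); zf=s['ee_pos'][2]-.0697
print('bottom',zf); feet(c,('yellow',),zf+.012,emax=.01);feet(c,('red',),.02,emax=.01)
t=snap('top','t7.png'); feet(t,('blue',))
```

```text
t 9.35 tcp [0.5004 0.0119 0.1184] xyaw 353.38 oz 0.008 w 55.9 F [-0.5  1.1 -2.4] g 45.79177591949701
bottom 0.04872757333151344
yellow 6064 [274.1 191.3] [198 153 153 101] [0.4962 0.0134] 1.1
red 5747 [411.3 181.8] [363 133 135 130] [ 0.4917 -0.0909] 0.5
blue 233 [179.1 199.7] [164 185  25  25] [0.5277 0.4142] 1.4
```

Call:
apply_moves --targets "6 0 -5 0 0 0 50;0 0 -12 0 0 0 50;0 0 -9 0 0 0 50;0 0 0 0 0 0 50"

```text
time_s: 9.73
ee_pos: [0.507, 0.0124, 0.0917]
orientation: [-3.136, 0.179, 0.007]
force: [-0.8, -0.1, -3.0]
width: 0.653
grip_force: 45.8
```

```bash
cat >> h.py <<'E'
def jig(p): d=np.array(p)[:2]-[.5028,.0130]; return np.round([d@[.9934,-.1146],d@[.1146,.9934]],4)
E
python3 - <<'E'
from h import *
c=snap('wrist','w8.png'); s=st(); zf=s['ee_pos'][2]-.0735
print('bottom',zf); feet(c,('yellow',),zf+.012,emax=.01);feet(c,('red',),.02,emax=.01)
E
```

```text
t 9.78 tcp [0.5073 0.0123 0.0925] xyaw 353.47 oz 0.005 w 55.5 F [-0.1 -0.7 -2.7] g 45.800922363996506
bottom 0.018974613781539917
yellow 6067 [274.2 191.2] [198 152 153 102] [0.5038 0.0144] 0.5
red 7095 [428.6 202.6] [374 151 149 140] [ 0.4921 -0.0907] 0.5
```

Call:
apply_moves --targets "-1 0 -4 0 0 0 50;0 0 -4 0 0 0 50;0 0 -3 0 0 0 50;0 0 0 0 0 0 50"

```text
time_s: 10.12
ee_pos: [0.507, 0.0117, 0.0824]
orientation: [-3.136, 0.18, 0.002]
force: [-0.5, -0.4, -2.6]
width: 0.654
grip_force: 45.8
```

Call:
apply_moves --targets "0 0 -1 0 0 0 60;0 0 0 0 0 0 85;0 0 0 0 0 0 85;0 0 0 0 0 0 85;0 0 20 0 0 0 85"

```text
time_s: 10.53
ee_pos: [0.5048, 0.0122, 0.0991]
orientation: [-3.135, 0.18, 0.011]
force: [-0.7, -0.7, -0.1]
width: 0.994
grip_force: 0.0
```

Call:
apply_moves --targets "0 0 35 0 0 0 85;0 0 35 0 0 0 85;0 10 30 0 0 0 85;2 38 0 0 0 0 85;2 38 0 0 0 0 85"

```text
time_s: 10.95
ee_pos: [0.5137, 0.0976, 0.2057]
orientation: [-3.136, 0.185, -0.011]
force: [0.4, 0.6, 0.1]
width: 0.996
grip_force: 0.0
```

Call:
apply_moves --targets "2 39 0 0 0 0 85;2 39 0 0 0 0 85;2 39 0 0 0 0 85;2 39 0 0 0 0 85;2 39 0 0 0 0 85"

```text
time_s: 11.37
ee_pos: [0.5214, 0.2947, 0.2025]
orientation: [-3.136, 0.18, -0.001]
force: [0.7, -1.1, 0.6]
width: 0.993
grip_force: 0.0
```

Call:
apply_moves --targets "2 39 0 0 0 0 85;2 39 -5 0 0 0 85;2 30 -10 0 0 0 85;0 10 -5 0 0 0 85;0 0 0 0 0 0 85"

```text
time_s: 11.78
ee_pos: [0.5261, 0.4124, 0.1801]
orientation: [3.136, -0.175, -0.004]
force: [-0.0, -0.3, -0.5]
width: 0.993
grip_force: 0.0
```

Run:
```python
from h import *
c=snap('wrist','w9.png'); st(); feet(c)
t=snap('top','t9.png'); feet(t,('blue',)); print('jig'); feet(t,('red','yellow'),z=.020)
```

```text
t 11.83 tcp [0.5268 0.4107 0.181 ] xyaw 353.52 oz -0.002 w 84.8 F [ 0.7 -0.  -0.4] g 0.0
blue 2853 [272. 156.] [220 129 104  72] [0.5278 0.4161] 0.5
blue 168 [182.5 198.5] [173 185  16  25] [0.528  0.4158] 1.6
jig
red 219 [322.1 207.8] [312 193  25  24] [ 0.4916 -0.0941] 1.8
yellow 215 [292.1 204.9] [280 193  26  20] [0.5054 0.0123] 2.4
```

Call:
apply_moves --targets "1 4 -20 0 0 0 85;0 0 -30 0 0 0 85;0 0 -30 0 0 0 85;0 0 -30 0 0 0 85;0 0 -3 0 0 0 85"

```text
time_s: 12.3
ee_pos: [0.5254, 0.4106, 0.0633]
orientation: [3.13, -0.183, -0.014]
force: [-0.9, 0.1, -1.4]
width: 0.997
grip_force: 0.0
```

Call:
apply_moves --targets "0 0 0 0 0 0 50;0 0 0 0 0 0 50;0 0 0 0 0 0 50;0 0 0 0 0 0 50;0 0 0 0 0 0 50"

```text
time_s: 12.72
ee_pos: [0.5307, 0.415, 0.0725]
orientation: [-3.135, 0.18, -0.008]
force: [0.7, -3.1, 7.5]
width: 0.65
grip_force: 43.3
```

Call:
apply_moves --targets "0 0 5 0 0 0 50;0 0 20 0 0 0 50;0 0 30 0 0 0 50;0 0 30 0 0 0 50;0 -20 15 0 0 0 50"

```text
time_s: 13.13
ee_pos: [0.5294, 0.3981, 0.1739]
orientation: [-3.131, 0.175, -0.008]
force: [1.1, 0.4, -1.8]
width: 0.654
grip_force: 43.8
```

Call:
apply_moves --targets "-2 -37 0 0 0 0 50;-2 -38 0 0 0 0 50;-2 -38 0 0 0 0 50;-2 -38 0 0 0 0 50;-2 -38 0 0 0 0 50"

```text
time_s: 13.55
ee_pos: [0.5178, 0.2043, 0.1693]
orientation: [-3.136, 0.179, -0.0]
force: [0.6, -0.3, -2.4]
width: 0.652
grip_force: 43.9
```

Call:
apply_moves --targets "-2 -38 0 0 0 0 50;-2 -38 -10 0 0 0 50;-2 -12 -20 0 0 0 50;0 0 -20 0 0 0 50;0 0 0 0 0 0 50"

```text
time_s: 13.97
ee_pos: [0.5092, 0.1168, 0.1153]
orientation: [3.136, -0.183, -0.012]
force: [-1.5, -0.3, -2.9]
width: 0.653
grip_force: 44.4
```

Run:
```python
from h import *
c=snap('wrist','w10.png'); s=st(); zf=s['ee_pos'][2]-.072
print('bottom',zf); feet(c,('blue',),zf+.012,emax=.01);feet(c,('red','yellow'),.02,emax=.01)
```

```text
t 14.02 tcp [0.5104 0.1175 0.1173] xyaw 353.39 oz 0.008 w 55.7 F [-0.8  0.2 -2.6] g 44.368466790765524
bottom 0.04527174098461614
blue 6378 [275.5 191.3] [199 151 154 105] [0.5065 0.1182] 0.8
red 1040 [546.1 166.1] [524 140  36  48] [ 0.5084 -0.0984] 5.6
yellow 5305 [411.9 179.6] [365 129 132 129] [0.5044 0.0134] 0.4
```

Call:
apply_moves --targets "7 0 -5 0 0 0 50;0 0 -12 0 0 0 50;0 0 -9 0 0 0 50;0 0 0 0 0 0 50"

```text
time_s: 14.35
ee_pos: [0.5181, 0.1181, 0.0909]
orientation: [3.136, -0.179, -0.006]
force: [-0.5, -0.1, -2.4]
width: 0.654
grip_force: 44.4
```

Run:
```python
from h import *
c=snap('wrist','w11.png'); s=st(); zf=s['ee_pos'][2]-.0725
print('bottom',zf); feet(c,('blue',),zf+.012,emax=.01);feet(c,('yellow',),.02,emax=.01)
```

```text
t 14.4 tcp [0.5184 0.1181 0.0917] xyaw 353.48 oz -0.005 w 55.6 F [-0.5  0.8 -1.9] g 44.43440420553088
bottom 0.01917030320953403
blue 6363 [275.5 191.3] [199 151 154 105] [0.5153 0.1195] 0.6
yellow 6271 [430.2 202.3] [377 148 145 140] [0.5042 0.0135] 0.4
```

Call:
apply_moves --targets "0 0 -4 0 0 0 50;0 0 -4 0 0 0 50;0 0 -3 0 0 0 50;0 0 0 0 0 0 50"

```text
time_s: 14.73
ee_pos: [0.519, 0.1177, 0.0814]
orientation: [3.136, -0.18, -0.002]
force: [-0.3, -0.5, -2.8]
width: 0.653
grip_force: 44.5
```

Call:
apply_moves --targets "0 0 -1 0 0 0 60;0 0 0 0 0 0 85;0 0 0 0 0 0 85;0 0 0 0 0 0 85;0 0 20 0 0 0 85"

```text
time_s: 15.15
ee_pos: [0.5167, 0.1176, 0.098]
orientation: [3.136, -0.18, -0.011]
force: [-0.9, -0.8, -0.8]
width: 0.994
grip_force: 0.0
```

Call:
apply_moves --targets "0 0 35 0 0 0 85;0 0 35 0 0 0 85;0 0 35 0 0 0 85;28 -20 10 0 0 0 85;28 -20 10 0 0 0 85"

```text
time_s: 15.57
ee_pos: [0.5771, 0.078, 0.23]
orientation: [-3.137, 0.176, -0.009]
force: [0.4, -0.6, 0.5]
width: 0.995
grip_force: 0.0
```

Call:
apply_moves --targets "28 -20 0 0 0 0 85;28 -20 0 0 0 0 85;28 -20 0 0 0 0 85;25 -20 0 0 0 0 85;13 -7 0 0 0 0 85"

```text
time_s: 15.98
ee_pos: [0.6996, -0.0127, 0.2258]
orientation: [3.135, -0.184, 0.002]
force: [0.2, 0.4, 0.5]
width: 0.998
grip_force: 0.0
```

Run:
```python
from h import *
c=snap('wrist','w12.png'); s=st()
for a,ce,b,bb in blobs(mask(c['img'],'red',140),80): print(a,ce,bb,ray(c,*ce,.046))
t=snap('top','t12.png'); print('jig'); feet(t,z=.020)
cv2.imwrite('pics/w12b.png',cv2.resize(c['img'],(640,480)))
```

```text
t 16.03 tcp [ 0.7004 -0.013   0.2255] xyaw 353.25 oz 0.003 w 84.5 F [-2.2 -1.  -0.4] g 0.0
847 [272.4 185.8] [256 170  33  32] [ 0.69626928 -0.00913921  0.046     ]
5885 [295.7 351.1] [145 313 260  71] [ 0.52215817 -0.01243013  0.046     ]
jig
red 220 [321.9 207.7] [312 193  25  24] [ 0.4914 -0.094 ] 1.8
```

View pics/w12b.png

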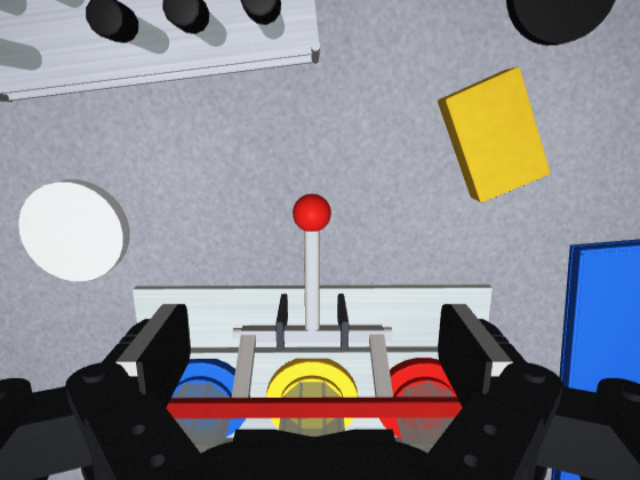

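The ball is at (312,212) in view. All three cylinders stand in the channel and the bar is raised.

Call:
apply_moves --targets "-4 4 -30 0 0 0 70;0 0 -40 0 0 0 70;0 0 -40 0 0 0 70;0 0 -40 0 0 0 70;0 0 -30 0 0 0 70"

```text
time_s: 16.5
ee_pos: [0.6908, -0.0039, 0.0427]
orientation: [-3.136, 0.178, 0.006]
force: [-0.7, 0.7, -1.0]
width: 0.822
grip_force: 0.0
```

Call:
apply_moves --targets "0 0 -10 0 0 0 70;0 0 0 0 0 0 70"

```text
time_s: 16.67
ee_pos: [0.6903, -0.004, 0.0327]
orientation: [-3.135, 0.179, 0.011]
force: [-0.5, 0.0, -0.1]
width: 0.818
grip_force: 0.0
```

Call:
apply_moves --targets "0 0 0 0 0 0 25;0 0 0 0 0 0 25;0 0 0 0 0 0 25;0 0 0 0 0 0 25;0 0 0 0 0 0 25" --newtons 25

```text
time_s: 17.08
ee_pos: [0.6955, -0.0103, 0.0409]
orientation: [3.128, -0.18, 0.007]
force: [-6.0, -12.8, 7.6]
width: 0.333
grip_force: 24.5
```

Call:
apply_moves --targets "0 0 0 0 0 0 25;0 0 0 0 0 0 25"

```text
time_s: 17.25
ee_pos: [0.6955, -0.0103, 0.0409]
orientation: [3.129, -0.18, 0.007]
force: [-5.0, -12.3, 8.2]
width: 0.328
grip_force: 24.5
```

Call:
apply_moves --targets "0 -5 8 0 0 0 25;0 0 10 0 0 0 25;-2 0 10 0 0 0 25;-3 0.5 10 0 0 0 25;-4 0.5 9 0 0 0 25"

```text
time_s: 17.67
ee_pos: [0.6848, -0.0093, 0.0849]
orientation: [3.136, -0.179, 0.003]
force: [0.6, 0.7, -1.7]
width: 0.329
grip_force: 25.5
```

Call:
apply_moves --targets "-4 0.5 9 0 0 0 25;-6 0.5 8 0 0 0 25;-6 0.7 8 0 0 0 25;-7 0.8 7 0 0 0 25;-7 0.8 7 0 0 0 25"

```text
time_s: 18.08
ee_pos: [0.6527, -0.0057, 0.1216]
orientation: [-3.136, 0.18, 0.004]
force: [1.1, 1.0, -7.1]
width: 0.31
grip_force: 24.9
```

Call:
apply_moves --targets "-7 0.8 9 0 0 0 25;-8 0.9 8 0 0 0 25;-8 0.9 6 0 0 0 25;-9 1 5 0 0 0 25;-9 1 5 0 0 0 25"

```text
time_s: 18.5
ee_pos: [0.6128, -0.0016, 0.1563]
orientation: [3.136, -0.18, 0.001]
force: [0.5, -0.4, -0.4]
width: 0.294
grip_force: 0.0
```

Run:
```python
from h import *
c=snap('wrist','w13.png'); s=st()
for a,ce,b,bb in blobs(mask(c['img'],'red',140),80): print(a,ce,bb)
cv2.imwrite('pics/w13b.png',cv2.resize(c['img'],(480,360)))
```

```text
t 18.55 tcp [ 0.6121 -0.0014  0.1572] xyaw 353.45 oz 0.001 w 25.1 F [2.  1.  0.2] g 0.0
3501 [273.1 152.6] [240 120  67  67]
2928 [410.6 295.9] [357 272 125  53]
806 [274.4 317.5] [241 311  67  14]
514 [ 88.6 317.2] [ 66 312  53  13]
```

View pics/w13b.png

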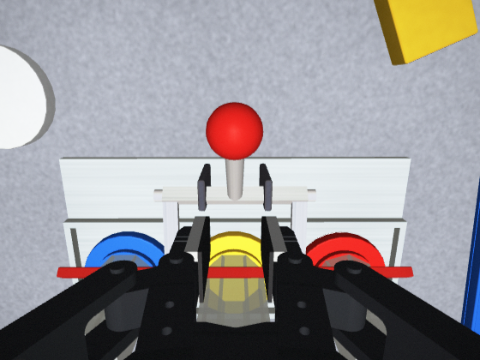

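```bash
cat >> h.py <<'E'
def ball(c):
    bl=[x for x in blobs(mask(c['img'],'red',140),200) if abs(x[3][2]-x[3][3])<4]
    for a,ce,b,bb in bl:
        K=c['intrinsics']; d=np.array([(ce[0]-K[0,2])/K[0,0],(ce[1]-K[1,2])/K[1,1],1]); n=np.linalg.norm(d)
        best=None
        for th in np.linspace(-.1,1.8,381):   # ball on its known arc
            xj=.095+.1*np.sin(th); p=np.array([.5028+.9934*xj,.0130-.1146*xj,.055+.1*np.cos(th)])
            q=c['rotation'].T@(p-c['origin']); u=K[:2,:2]@(q[:2]/q[2])+K[:2,2]; r=370.5*.03/q[2]
            e=np.hypot(*(u-ce))
            if best is None or e<best[0]: best=(e,th,p,r)
        print('theta',best[1].round(3),'ball',best[2].round(4),'err px',best[0].round(1),'pred diam',best[3].round(0),'seen',bb[2:])
E
python3 - <<'E'
from h import *
ball(load('w13')); c=snap('wrist','w14.png'); ball(c)
E
```

```text
theta 0.68 ball [ 0.6596 -0.0051  0.1328] err px 0.5 pred diam 67.0 seen [67 67]
theta 0.68 ball [ 0.6596 -0.0051  0.1328] err px 0.4 pred diam 67.0 seen [66 67]
```

The wrist view shows the ball has slipped out of the pads at (235,130) in the crop, with the lever resting at θ≈0.68. I'll regrip it deeper.

Call:
apply_moves --targets "0 0 20 0 0 0 60;0 0 20 0 0 0 60;24 -2 0 0 0 0 60;24 -2 0 0 0 0 60;0 0 0 0 0 0 60"

```text
time_s: 19.02
ee_pos: [0.6643, -0.0063, 0.1952]
orientation: [3.136, -0.181, 0.004]
force: [-0.4, -0.4, -0.7]
width: 0.704
grip_force: 0.0
```

Run:
```python
from h import *
c=snap('wrist','w15.png'); st(); ball(c)
```

```text
t 19.07 tcp [ 0.6625 -0.0059  0.1947] xyaw 353.42 oz 0.0 w 60.0 F [-1.  -0.1 -0.6] g 0.0
theta 0.675 ball [ 0.6593 -0.005   0.1331] err px 0.3 pred diam 51.0 seen [50 50]
```

Call:
apply_moves --targets "-3 1 -30 0 0 0 60;0 0 -30 0 0 0 60;0 0 -22 0 0 0 60;0 0 0 0 0 0 60"

```text
time_s: 19.4
ee_pos: [0.6535, -0.0036, 0.1067]
orientation: [-3.135, 0.18, 0.019]
force: [-1.0, -0.1, -1.9]
width: 0.704
grip_force: 0.0
```

Call:
apply_moves --targets "0 0 0 0 0 0 22;0 0 0 0 0 0 22;0 0 0 0 0 0 22;0 0 0 0 0 0 22;0 0 0 0 0 0 22"

```text
time_s: 19.82
ee_pos: [0.6596, -0.0064, 0.1157]
orientation: [3.133, -0.18, 0.005]
force: [-1.7, -5.3, -1.0]
width: 0.334
grip_force: 24.7
```

Call:
apply_moves --targets "-7 0.8 5 0 0 0 22;-7 0.8 5 0 0 0 22;-7 0.8 3 0 0 0 22;-7 0.8 3 0 0 0 22;0 0 0 0 0 0 22"

```text
time_s: 20.23
ee_pos: [0.6309, -0.0031, 0.1319]
orientation: [3.133, -0.18, 0.005]
force: [-2.2, -5.7, -0.6]
width: 0.329
grip_force: 26.4
```

Run:
```python
from h import *
c=snap('wrist','w16.png'); st(); ball(c)
```

```text
t 20.28 tcp [ 0.6311 -0.0032  0.1318] xyaw 353.42 oz 0.005 w 28.2 F [-1.2 -4.4 -0.5] g 26.42260640859604
theta 0.37 ball [ 0.6331 -0.002   0.1482] err px 0.3 pred diam 79.0 seen [78 80]
```

Call:
apply_moves --targets "-7 0.8 2.5 0 0 0 22;-7 0.8 2 0 0 0 22;-7 0.8 1.5 0 0 0 22;-7 0.8 0.7 0 0 0 22;-6 0.7 0 0 0 0 22"

```text
time_s: 20.7
ee_pos: [0.5977, 0.0007, 0.1387]
orientation: [3.133, -0.18, 0.007]
force: [-0.5, -6.7, 0.6]
width: 0.332
grip_force: 26.5
```

Call:
apply_moves --targets "0 0 0 0 0 0 22;0 0 0 0 0 0 22"

```text
time_s: 20.87
ee_pos: [0.5975, 0.0007, 0.1387]
orientation: [3.133, -0.18, 0.006]
force: [-2.3, -5.7, 0.9]
width: 0.337
grip_force: 26.5
```

Run:
```python
from h import *
c=snap('wrist','w17.png'); st(); ball(c)
```

```text
t 20.92 tcp [0.5976 0.0006 0.1387] xyaw 353.42 oz 0.006 w 28.4 F [-1.9 -6.1  0.4] g 26.510712504386902
theta 0.03 ball [0.6002 0.0018 0.155 ] err px 0.5 pred diam 79.0 seen [78 81]
```

Call:
apply_moves --targets "0 0 0 0 0 0 60;0 0 0 0 0 0 60;0 0 0 0 0 0 60;0 0 20 0 0 0 60;0 0 35 0 0 0 60"

```text
time_s: 21.33
ee_pos: [0.5936, 0.0035, 0.1872]
orientation: [-3.135, 0.18, 0.014]
force: [0.6, -0.2, -0.2]
width: 0.703
grip_force: 0.0
```

Call:
apply_moves --targets "0 0 40 0 0 0 60;-9 -38 20 0 0 0 60;-9 -38 10 0 0 0 60;-9 -38 0 0 0 0 60;-9 -38 0 0 0 0 60"

```text
time_s: 21.75
ee_pos: [0.5613, -0.1488, 0.262]
orientation: [3.135, -0.178, 0.006]
force: [0.5, -0.5, -0.2]
width: 0.702
grip_force: 0.0
```

Call:
apply_moves --targets "-9 -38 0 0 0 0 60;-9 -38 0 0 0 0 60;-9 -38 0 0 0 0 60;-9 -38 0 0 0 0 60;-9 -38 0 0 0 0 60"

```text
time_s: 22.17
ee_pos: [0.5155, -0.3391, 0.2605]
orientation: [3.136, -0.179, 0.002]
force: [0.7, 0.3, 0.1]
width: 0.706
grip_force: 0.0
```

Run:
```python
from h import *
c=snap('wrist','w18.png'); s=st()
t=snap('top','t18.png'); sc=snap('scene','s18.png'); feet(t,z=.02); feet(sc,z=.02)
for k,x in(('w',c),('t',t),('s',sc)):
    for a,ce,b,bb in blobs(mask(x['img'],'green',100,40),15): print(k,a,ce,bb)
cv2.imwrite('pics/w18b.png',np.hstack([cv2.resize(c['img'],(400,300)),cv2.resize(sc['img'][150:360,80:360],(400,300))]))
```

```text
t 22.22 tcp [ 0.5131 -0.3461  0.2601] xyaw 353.12 oz -0.0 w 60.1 F [-5.  -4.5  0.7] g 0.0
blue 209 [263.  203.7] [249 191  26  21] [0.5125 0.1186] 2.0
yellow 219 [291.7 206.3] [280 194  26  21] [0.5002 0.0135] 2.4
yellow 152 [267.1 241.9] [257 233  27  17] [0.5008 0.0139] 2.8
w 1836 [395.4 233.2] [365 202  61  62]
w 1420 [ 15.4 327. ] [  0 305  43  55]
t 600 [129.7 182.4] [112 168  34  29]
t 2459 [114.2 235. ] [ 77 211  75  49]
t 560 [294.1 248.5] [281 236  27  26]
s 1419 [383.1 157.9] [353 135  62  47]
s 639 [409.7 178.3] [395 160  27  39]
s 723 [242.9 205.4] [231 185  26  40]
s 143 [137.8 270.8] [132 259  12  25]
```

View pics/w18b.png

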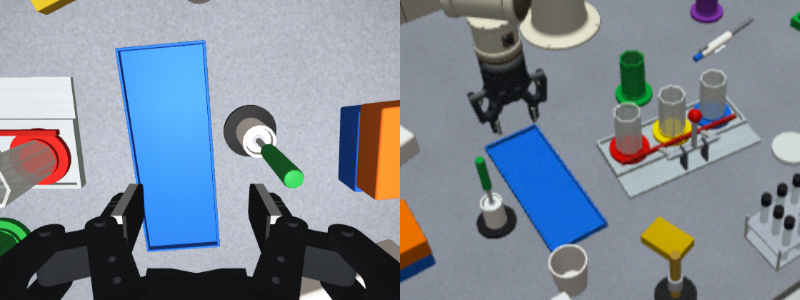

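The clamp bar is closed over all three feet. The brush handle in the left view runs from (265,147) to (292,178).

```bash
cat >> h.py <<'E'
def axis(cams):
    # each view: principal line of the green handle -> plane; intersect planes
    N=[];D=[]
    for c,b in cams:
        v,u=np.nonzero(b); p=np.c_[u,v].astype(np.float32)
        vx,vy,x0,y0=cv2.fitLine(p,cv2.DIST_L2,0,.01,.01).ravel(); K=c['intrinsics']
        r=[c['rotation']@[(x-K[0,2])/K[0,0],(y-K[1,2])/K[1,1],1] for x,y in((x0,y0),(x0+20*vx,y0+20*vy))]
        n=np.cross(*r); n/=np.linalg.norm(n); N.append(n); D.append(n@c['origin'])
    N=np.array(N);D=np.array(D); d=np.linalg.svd(N)[2][-1]; d*=np.sign(d[2])
    p=np.linalg.lstsq(N,D,rcond=None)[0]
    at=lambda z:(p+d*(z-p[2])/d[2]).round(4)
    return at,d
E
python3 - <<'E'
from h import *
c=load('w18'); s=load('s18')
bw=[x for x in blobs(mask(c['img'],'green',100,40),15) if x[1][0]>300][0][2]
bs=[x for x in blobs(mask(s['img'],'green',100,40),15) if x[1][0]<160][0][2]
at,d=axis([(c,bw),(s,bs)]); print(at(.16),at(.01),at(.195),d.round(3))
P=pts(c); Q=P[bw&(c['depth']>0)]; print('depth pts z range',np.percentile(Q[:,2],[2,50,98]).round(3))
for lo,hi in((.11,.14),(.14,.17),(.18,.21)): q=Q[(Q[:,2]>lo)&(Q[:,2]<hi)]; print(lo,len(q),q.mean(0).round(4))
g=cv2.cvtColor(c['img'],cv2.COLOR_BGR2GRAY)
m=((g<60)&(abs(P[...,2]-.008)<.012)).astype(np.uint8)*255
for a,ce,b,bb in blobs(m,300): print('disc',a,ce,foot(c,b,.04,.008))
w=((g>200)&(P[...,2]>.05)&(P[...,2]<.09)).astype(np.uint8)*255
for a,ce,b,bb in blobs(w,60): print('rim',a,ce,foot(c,b,.022,.07))
E
```

```text
[ 0.4917 -0.4154  0.16  ] [ 0.4913 -0.415   0.01  ] [ 0.4918 -0.4155  0.195 ] [ 0.002 -0.003  1.   ]
depth pts z range [0.123 0.184 0.201]
0.11 223 [ 0.496  -0.4123  0.13  ]
0.14 423 [ 0.4959 -0.4122  0.1559]
0.18 1001 [ 0.493  -0.4144  0.1961]
disc 409 [180.2 162.1] (array([ 0.54222006, -0.2408767 ]), np.float64(0.04597558291918752))
disc 870 [480.1 197.2] (array([ 0.45260631, -0.56577567]), np.float64(0.017100683983034676))
disc 502 [246.5 339.8] (array([ 0.32778245, -0.2683725 ]), np.float64(0.015962708806401136))
rim 1157 [360.1 194.5] (array([ 0.48864158, -0.41726872]), np.float64(0.00048485189841699733))
rim 85 [505.  393.3] (array([ 0.23926124, -0.54547238]), np.float64(0.001518614462163272))
rim 436 [442.9 413.8] (array([ 0.2224476 , -0.49150575]), np.float64(0.0019461598885670678))
```

Call:
apply_moves --targets "-10 -35 0 0 0 0 60;-10 -34 0 0 0 0 60;0 0 0 0 0 0 60;0 0 0 0 0 0 60"

```text
time_s: 22.65
ee_pos: [0.4961, -0.4063, 0.2598]
orientation: [-3.136, 0.181, -0.001]
force: [0.1, 0.8, 0.1]
width: 0.702
grip_force: 0.0
```

Run:
```python
from h import *
c=snap('wrist','w19.png'); st()
P=pts(c); b=max(blobs(mask(c['img'],'green',100,40),15),key=lambda x:-abs(x[1][0]-275))
Q=P[b[2]&(c['depth']>0)]; print(b[:2],np.percentile(Q[:,2],[2,50,98]).round(3))
q=Q[Q[:,2]>.185]; print(len(q),q.mean(0).round(4), ((q.min(0)+q.max(0))/2).round(4))
s=load('s18'); bs=[x for x in blobs(mask(s['img'],'green',100,40),15) if x[1][0]<160][0][2]
at,d=axis([(c,b[2]),(s,bs)]); print(at(.16),at(.01),d.round(3))
```

```text
t 22.7 tcp [ 0.4966 -0.4053  0.2599] xyaw 353.46 oz -0.001 w 59.9 F [ 0.1 -0.1  0.8] g 0.0
(1390, array([293. , 217.5])) [0.124 0.195 0.201]
813 [ 0.4925 -0.4163  0.1984] [ 0.4909 -0.4164  0.1936]
[ 0.4951 -0.4162  0.16  ] [ 0.4961 -0.4161  0.01  ] [-0.007 -0.001  1.   ]
```

Call:
apply_moves --targets "-4 -11 -10 0 0 0 60;0 0 -30 0 0 0 60;0 0 -30 0 0 0 60;0 0 -30 0 0 0 60;0 0 -13 0 0 0 60"

```text
time_s: 23.12
ee_pos: [0.4906, -0.4143, 0.1413]
orientation: [-3.131, 0.177, 0.008]
force: [-0.5, 0.6, -1.1]
width: 0.702
grip_force: 0.0
```

Call:
apply_moves --targets "0 0 0 0 0 0 60;0 0 0 0 0 0 10;0 0 0 0 0 0 10;0 0 0 0 0 0 10;0 0 0 0 0 0 10" --newtons 50

```text
time_s: 23.53
ee_pos: [0.4931, -0.4185, 0.1495]
orientation: [3.133, -0.18, 0.005]
force: [-0.3, 0.7, 4.4]
width: 0.2
grip_force: 49.0
```

Call:
apply_moves --targets "0 0 0 0 0 0 10;0 0 0 0 0 0 10;0 0 0 0 0 0 10"

```text
time_s: 23.78
ee_pos: [0.4931, -0.4186, 0.1495]
orientation: [3.133, -0.18, 0.005]
force: [0.0, -0.1, 6.3]
width: 0.196
grip_force: 49.0
```

Call:
apply_moves --targets "0 0 10 0 0 0 10;0 0 25 0 0 0 10;0 0 35 0 0 0 10;0 0 35 0 0 0 10;0 0 35 0 0 0 10"

```text
time_s: 24.2
ee_pos: [0.4916, -0.4172, 0.2889]
orientation: [-3.136, 0.18, 0.0]
force: [1.1, -0.9, -0.2]
width: 0.198
grip_force: 49.0
```

Call:
apply_moves --targets "0 0 35 0 0 0 10;0 10 10 0 0 0 10;1 35 0 0 0 0 10;1 38 0 0 0 0 10;1 38 0 0 0 0 10"

```text
time_s: 24.62
ee_pos: [0.4945, -0.2951, 0.3318]
orientation: [-3.136, 0.182, -0.0]
force: [1.5, 0.4, -0.9]
width: 0.193
grip_force: 49.0
```

Call:
apply_moves --targets "1 38 0 0 0 0 10;1 38 0 0 0 0 10;1 38 0 0 0 0 10;1 38 0 0 0 0 10;1 38 0 0 0 0 10"

```text
time_s: 25.03
ee_pos: [0.4993, -0.1043, 0.3317]
orientation: [-3.136, 0.18, 0.0]
force: [1.0, 0.5, -0.8]
width: 0.194
grip_force: 49.0
```

Call:
apply_moves --targets "2 38 0 0 0 0 10;2 38 0 0 0 0 10;2 38 0 0 0 0 10;2 38 0 0 0 0 10;2 38 0 0 0 0 10"

```text
time_s: 25.45
ee_pos: [0.5092, 0.0856, 0.3318]
orientation: [-3.136, 0.18, -0.0]
force: [0.0, -0.0, -0.7]
width: 0.196
grip_force: 49.0
```

Call:
apply_moves --targets "0 20 0 0 0 0 10;0 0 0 0 0 0 10;0 0 0 0 0 0 10"

```text
time_s: 25.7
ee_pos: [0.5095, 0.1044, 0.3316]
orientation: [3.136, -0.176, -0.001]
force: [0.1, -0.4, -0.2]
width: 0.196
grip_force: 49.1
```

Run:
```python
from h import *
c=snap('wrist','w20.png'); st()
t=snap('top','t20.png'); s=snap('scene','s20.png'); feet(c,z=.02); feet(t,z=.02); feet(s,z=.02)
cv2.imwrite('pics/w20b.png',np.hstack([cv2.resize(c['img'],(400,300)),cv2.resize(s['img'][90:300,180:460],(400,300))]))
```

```text
t 25.75 tcp [0.5096 0.1034 0.3316] xyaw 353.47 oz -0.001 w 16.7 F [ 0.3  0.2 -1.2] g 49.06213045120239
blue 1164 [266.7 145.1] [228 129  72  52] [0.5109 0.1195] 0.8
yellow 1350 [335.8 152.2] [313 129  70  65] [0.4993 0.0148] 0.8
yellow 201 [292.6 206.5] [282 193  24  22] [0.5009 0.0156] 1.6
yellow 151 [267.2 241.9] [257 233  27  17] [0.5009 0.014 ] 2.9
```

View pics/w20b.png

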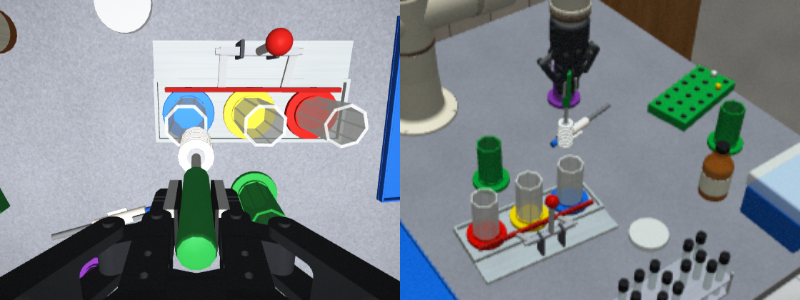

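Run:
```python
from h import *
c=load('w20'); s=load('s20')
for k,cc,roi in(('w',c,(170,260,240,310)),('s',s,(160,200,280,315))):
    h,sa,v=cv2.split(cv2.cvtColor(cc['img'],cv2.COLOR_BGR2HSV)); a,b,e,f=roi
    m=np.zeros_like(v); m[a:b,e:f]=((v[a:b,e:f]>185)&(sa[a:b,e:f]<40))*255
    for bl in blobs(m,30):
        vv,uu=np.nonzero(bl[2]); print(k,bl[0],bl[1],bl[3],'rows->mean u',[(r,uu[vv==r].min(),uu[vv==r].max()) for r in range(vv.min(),vv.max()+1,4)])
for px in((275,190),(275,194)): print(ray(c,*px,.193))
```

```text
w 4145 [277.1 211.6] [240 170  70  90] rows->mean u [(170, np.int64(286), np.int64(309)), (174, np.int64(286), np.int64(309)), (178, np.int64(269), np.int64(309)), (182, np.int64(260), np.int64(309)), (186, np.int64(258), np.int64(309)), (190, np.int64(240), np.int64(309)), (194, np.int64(240), np.int64(294)), (198, np.int64(240), np.int64(309)), (202, np.int64(240), np.int64(309)), (206, np.int64(240), np.int64(309)), (210, np.int64(240), np.int64(309)), (214, np.int64(240), np.int64(309)), (218, np.int64(240), np.int64(309)), (222, np.int64(240), np.int64(309)), (226, np.int64(240), np.int64(309)), (230, np.int64(240), np.int64(309)), (234, np.int64(240), np.int64(309)), (238, np.int64(240), np.int64(309)), (242, np.int64(240), np.int64(309)), (246, np.int64(240), np.int64(309)), (250, np.int64(240), np.int64(309)), (254, np.int64(255), np.int64(294)), (258, np.int64(255), np.int64(294))]
s 211 [298.7 181. ] [290 172  22  21] rows->mean u [(172, np.int64(308), np.int64(310)), (176, np.int64(291), np.int64(309)), (180, np.int64(291), np.int64(304)), (184, np.int64(290), np.int64(304)), (188, np.int64(292), np.int64(300)), (192, np.int64(294), np.int64(297))]
[0.51151016 0.10516125 0.193     ]
[0.50831135 0.10551794 0.193     ]
```

The wrist crop shows the brush straight in the grip with its head next to the blue tube. The tip sits within about 2 mm of the TCP line.

Call:
apply_moves --targets "3 15 0 0 0 0 10;0 0 -20 0 0 0 10;0 0 -22 0 0 0 10;0 0 0 0 0 0 10;0 0 0 0 0 0 10"

```text
time_s: 26.27
ee_pos: [0.5123, 0.1175, 0.2888]
orientation: [3.136, -0.183, -0.005]
force: [-0.2, 0.4, -0.8]
width: 0.192
grip_force: 49.1
```

Run:
```python
from h import *
c=snap('wrist','w21.png'); st(); feet(c,z=.02)
cv2.imwrite('pics/w21b.png',cv2.resize(c['img'][90:300,170:450],(560,420)))
```

```text
t 26.32 tcp [0.5131 0.1177 0.2903] xyaw 353.35 oz -0.0 w 16.5 F [ 0.8 -0.1  0.9] g 49.14750516414642
blue 1401 [274. 149.] [235 133  80  51] [0.5106 0.1193] 0.6
yellow 1638 [353.4 159.6] [329 133  77  70] [0.4995 0.0146] 0.7
```

View pics/w21b.png

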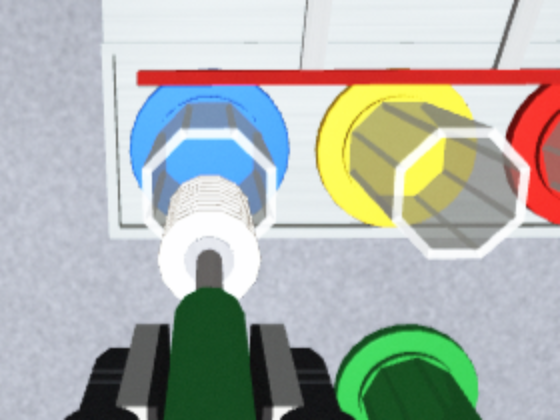

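Run:
```python
from h import *
c=load('w21'); print(ray(c,274,187.5,.128), ray(c,274,193,.151), ray(c,274,193,.128)); print(ray(c,274,176.5+2,.151))
```

```text
[0.51090671 0.11948318 0.128     ] [0.51190201 0.11934224 0.151     ] [0.50617438 0.12003436 0.128     ]
[0.52335384 0.11800844 0.151     ]
```

The head sits over the blue rim centre, which is at crop (208,195). Going down.

Call:
apply_moves --targets "0 1 -25 0 0 0 10;0 0 -30 0 0 0 10;0 0 -30 0 0 0 10;0 0 -25 0 0 0 10;0 0 -10 0 0 0 10"

```text
time_s: 26.73
ee_pos: [0.5118, 0.1191, 0.1676]
orientation: [3.136, -0.181, -0.005]
force: [-0.1, -0.5, -0.7]
width: 0.195
grip_force: 49.1
```

Call:
apply_moves --targets "0 0 0 0 0 0 10;0 0 0 0 0 0 10;0 0 0 0 0 0 10"

```text
time_s: 26.98
ee_pos: [0.5148, 0.1194, 0.1725]
orientation: [-3.136, 0.18, -0.007]
force: [-0.2, -0.9, 0.1]
width: 0.193
grip_force: 49.1
```

Call:
apply_moves --targets "0 0 30 0 0 0 10;0 0 30 0 0 0 10;0 0 0 0 0 0 10;0 0 0 0 0 0 10;0 0 0 0 0 0 10"

```text
time_s: 27.4
ee_pos: [0.5136, 0.1196, 0.2309]
orientation: [-3.136, 0.18, -0.004]
force: [-0.2, -0.9, -1.5]
width: 0.191
grip_force: 49.1
```

Call:
apply_moves --targets "0 0 -32 0 0 0 10;0 0 -33 0 0 0 10;0 0 0 0 0 0 10;0 0 0 0 0 0 10;0 0 0 0 0 0 10"

```text
time_s: 27.82
ee_pos: [0.5132, 0.1196, 0.1655]
orientation: [-3.136, 0.18, -0.0]
force: [0.4, 0.2, -0.0]
width: 0.195
grip_force: 49.3
```

Call:
apply_moves --targets "0 0 30 0 0 0 10;0 0 35 0 0 0 10;0 0 35 0 0 0 10;0 0 25 0 0 0 10;0 0 15 0 0 0 10"

```text
time_s: 28.23
ee_pos: [0.5147, 0.1197, 0.3111]
orientation: [-3.136, 0.18, -0.013]
force: [0.0, -0.7, -0.2]
width: 0.197
grip_force: 49.4
```

Call:
apply_moves --targets "-3 -35 0 0 0 0 10;-4 -35 0 0 0 0 10;-4 -33 0 0 0 0 10;0 0 0 0 0 0 10;0 0 0 0 0 0 10"

```text
time_s: 28.65
ee_pos: [0.5023, 0.0154, 0.3066]
orientation: [-3.136, 0.185, -0.004]
force: [0.4, -0.1, -0.9]
width: 0.199
grip_force: 49.4
```

Run:
```python
from h import *
c=snap('wrist','w22.png'); st(); feet(c,z=.02); t=snap('top','t22.png'); feet(t,z=.02); s=snap('scene','s22.png'); feet(s,z=.02)
```

```text
t 28.7 tcp [0.5024 0.0165 0.3063] xyaw 353.36 oz -0.004 w 16.8 F [ 0.9  0.2 -0.9] g 49.409878849983215
blue 1533 [201.3 160. ] [151 135  75  68] [0.5116 0.1187] 0.5
yellow 1321 [276.1 150.2] [239 134  76  51] [0.4984 0.0146] 0.9
yellow 151 [267.2 241.9] [257 233  27  17] [0.5009 0.014 ] 2.9
```

Call:
apply_moves --targets "-1 -2 -20 0 0 0 10;0 0 -30 0 0 0 10;0 0 -30 0 0 0 10;0 0 -30 0 0 0 10;0 0 -27 0 0 0 10"

```text
time_s: 29.22
ee_pos: [0.5007, 0.016, 0.1663]
orientation: [-3.136, 0.177, 0.001]
force: [0.1, -0.7, -0.9]
width: 0.197
grip_force: 49.4
```

Call:
apply_moves --targets "0 0 0 0 0 0 10;0 0 0 0 0 0 10;0 0 0 0 0 0 10"

```text
time_s: 29.47
ee_pos: [0.5023, 0.015, 0.1698]
orientation: [3.136, -0.178, 0.005]
force: [0.4, -0.1, 0.8]
width: 0.195
grip_force: 49.4
```

Call:
apply_moves --targets "0 0 30 0 0 0 10;0 0 32 0 0 0 10;0 0 0 0 0 0 10;0 0 0 0 0 0 10;0 0 0 0 0 0 10"

```text
time_s: 29.88
ee_pos: [0.5018, 0.0146, 0.2315]
orientation: [3.136, -0.179, 0.005]
force: [-0.4, 0.4, -0.7]
width: 0.199
grip_force: 49.4
```

Call:
apply_moves --targets "0 0 -32 0 0 0 10;0 0 -32 0 0 0 10;0 0 0 0 0 0 10;0 0 0 0 0 0 10;0 0 0 0 0 0 10"

```text
time_s: 30.3
ee_pos: [0.5016, 0.0145, 0.1669]
orientation: [3.136, -0.18, 0.002]
force: [0.5, -0.2, 0.5]
width: 0.192
grip_force: 49.4
```

Call:
apply_moves --targets "0 0 30 0 0 0 10;0 0 35 0 0 0 10;0 0 35 0 0 0 10;0 0 25 0 0 0 10;0 0 15 0 0 0 10"

```text
time_s: 30.72
ee_pos: [0.503, 0.0142, 0.3128]
orientation: [3.135, -0.18, 0.016]
force: [1.2, -0.5, -0.5]
width: 0.196
grip_force: 49.4
```

Call:
apply_moves --targets "-3 -35 0 0 0 0 10;-4 -35 0 0 0 0 10;-4 -35 0 0 0 0 10;0 0 0 0 0 0 10;0 0 0 0 0 0 10"

```text
time_s: 31.13
ee_pos: [0.4905, -0.0921, 0.3081]
orientation: [3.135, -0.185, 0.005]
force: [-0.5, 1.0, 0.0]
width: 0.197
grip_force: 49.4
```

Run:
```python
from h import *
c=snap('wrist','w23.png'); st(); feet(c,z=.02,emax=.004); t=snap('top','t23.png'); feet(t,z=.02); s=snap('scene','s23.png'); feet(s,z=.02,emax=.004)
```

```text
t 31.18 tcp [ 0.4905 -0.0909  0.3077] xyaw 353.35 oz 0.005 w 16.7 F [-0.8  0.1 -0.8] g 49.423375725746155
blue 1521 [108.2 161.9] [ 60 136  75  67] [0.5118 0.117 ] 0.5
yellow 1496 [198.2 160.4] [149 135  74  68] [0.4991 0.0148] 0.7
blue 204 [263.1 203.8] [249 191  26  21] [0.5125 0.1198] 2.0
yellow 151 [267.2 241.9] [257 233  27  17] [0.5009 0.014 ] 2.9
```

Run:
```python
from h import *
c=load('w23'); m=mask(c['img'],'red',120); 
P=[]
cols=range(0,560,3)
bl=max(blobs(m,300),key=lambda x:x[0]); print(bl[0],bl[1],bl[3])
b=bl[2]
pts_=[(u,np.nonzero(b[:,u])[0].max(),np.nonzero(b[:,u])[0].min()) for u in range(bl[3][0],bl[3][0]+bl[3][2]) if b[:,u].any()]
base=np.median([p[1] for p in pts_]); print('bar low row',base)
k=[(u,v) for u,v,_ in pts_ if v>base+8]; print(k[0],k[-1],len(k))
# outer lower arc of the foot
Q=np.array([ray(c,u,v,.02)[:2] for u,v in k]); print(circ(Q,.045))
cv2.imwrite('pics/w23b.png',cv2.resize(c['img'][90:300,150:430],(560,420)))
```

```text
3182 [223.3 139.8] [ 50 127 265  56]
bar low row 134.0
(239, np.int64(170)) (314, np.int64(167)) 66
(array([ 0.46678886, -0.09039738]), np.float64(0.0034308098247124623))
```

View pics/w23b.png

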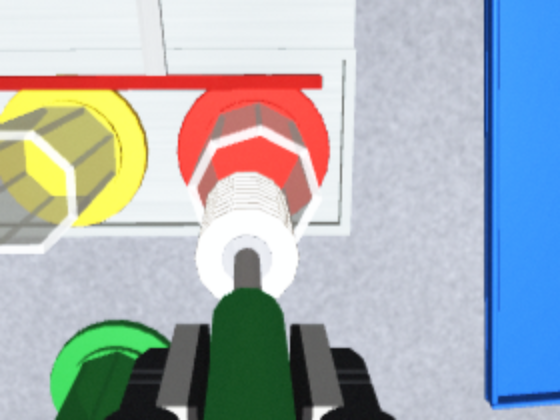

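The red rim centre is near crop (255,193), i.e. px (277.5,186.5). The brush head sits slightly left of it at crop x≈247.

Run:
```python
from h import *
c=load('w23'); print(ray(c,277.5,186.5,.128)); print(ray(c,150+253.5/2,90+90,.02))
w=load('w22'); print(ray(w,276.1,187,.128))
```

```text
[ 0.48627388 -0.0929662   0.128     ]
[ 0.46992246 -0.09109726  0.02      ]
[0.49803994 0.01595488 0.128     ]
```

Call:
apply_moves --targets "-2 -2 -20 0 0 0 10;0 0 -30 0 0 0 10;0 0 -30 0 0 0 10;0 0 -30 0 0 0 10;0 0 -28 0 0 0 10"

```text
time_s: 31.7
ee_pos: [0.4881, -0.091, 0.1668]
orientation: [-3.137, 0.177, -0.001]
force: [-0.1, -0.3, -1.5]
width: 0.2
grip_force: 49.5
```

Call:
apply_moves --targets "0 0 0 0 0 0 10;0 0 0 0 0 0 10;0 0 0 0 0 0 10"

```text
time_s: 31.95
ee_pos: [0.4893, -0.0923, 0.1699]
orientation: [3.135, -0.178, 0.005]
force: [0.3, 0.1, 0.4]
width: 0.192
grip_force: 49.4
```

Call:
apply_moves --targets "0 0 30 0 0 0 10;0 0 32 0 0 0 10;0 0 0 0 0 0 10;0 0 0 0 0 0 10;0 0 0 0 0 0 10"

```text
time_s: 32.37
ee_pos: [0.4887, -0.0926, 0.2314]
orientation: [3.135, -0.179, 0.004]
force: [-0.9, -1.1, -0.6]
width: 0.197
grip_force: 49.5
```

Call:
apply_moves --targets "0 0 -32 0 0 0 10;0 0 -32 0 0 0 10;0 0 0 0 0 0 10;0 0 0 0 0 0 10;0 0 0 0 0 0 10"

```text
time_s: 32.78
ee_pos: [0.4884, -0.0926, 0.1669]
orientation: [3.136, -0.18, 0.001]
force: [0.1, -0.7, -0.1]
width: 0.196
grip_force: 49.5
```

Call:
apply_moves --targets "0 0 30 0 0 0 10;0 0 35 0 0 0 10;0 0 35 0 0 0 10;0 0 25 0 0 0 10;0 0 20 0 0 0 10"

```text
time_s: 33.2
ee_pos: [0.4894, -0.093, 0.3167]
orientation: [3.133, -0.18, 0.012]
force: [0.3, -0.8, -0.2]
width: 0.191
grip_force: 49.5
```

Run:
```python
from h import *
st()
```

```text
t 33.2 tcp [ 0.4894 -0.093   0.3167] xyaw 353.44 oz 0.012 w 16.3 F [ 0.3 -0.8 -0.2] g 49.46199059486389
```

Call:
apply_moves --targets "0 -25 0 0 0 0 10;0.5 -38 0 0 0 0 10;0.5 -38 0 0 0 0 10;0.5 -38 0 0 0 0 10;0.5 -38 0 0 0 0 10"

```text
time_s: 33.62
ee_pos: [0.4904, -0.2716, 0.3138]
orientation: [3.134, -0.179, 0.006]
force: [0.9, -0.4, -0.2]
width: 0.194
grip_force: 49.5
```

Call:
apply_moves --targets "0.5 -38 0 0 0 0 10;0.5 -38 0 0 0 0 10;0 -38 -20 0 0 0 10;0 -30 -30 0 0 0 10;0 -4 -20 0 0 0 10"

```text
time_s: 34.03
ee_pos: [0.4901, -0.4213, 0.2422]
orientation: [3.132, -0.186, 0.002]
force: [-0.3, -0.5, -2.3]
width: 0.196
grip_force: 49.5
```

Call:
apply_moves --targets "0 0 0 0 0 0 10;0 0 0 0 0 0 10;0 0 0 0 0 0 10"

```text
time_s: 34.28
ee_pos: [0.4921, -0.4159, 0.2452]
orientation: [3.134, -0.178, 0.005]
force: [-0.2, 0.9, -0.1]
width: 0.192
grip_force: 49.5
```

Run:
```python
from h import *
c=snap('wrist','w24.png'); st(); P=pts(c); g=cv2.cvtColor(c['img'],cv2.COLOR_BGR2GRAY)
cv2.imwrite('pics/w24b.png',cv2.resize(c['img'][90:300,150:430],(560,420)))
s=snap('scene','s24.png'); cv2.imwrite('pics/s24b.png',cv2.resize(s['img'][225:330,80:220],(560,420)))
cv2.imwrite('pics/ws24.png',np.hstack([cv2.resize(cv2.imread('pics/w24b.png'),(400,300)),cv2.resize(cv2.imread('pics/s24b.png'),(400,300))]))
t=snap('top','t24.png'); feet(t,z=.02)
```

```text
t 34.33 tcp [ 0.4923 -0.4158  0.2456] xyaw 353.51 oz 0.006 w 16.9 F [ 0.5 -1.1 -0.4] g 49.5033073425293
blue 210 [262.9 203.7] [249 191  26  21] [0.5121 0.119 ] 2.1
yellow 219 [291.7 206.3] [280 194  26  21] [0.5002 0.0135] 2.4
```

View pics/ws24.png

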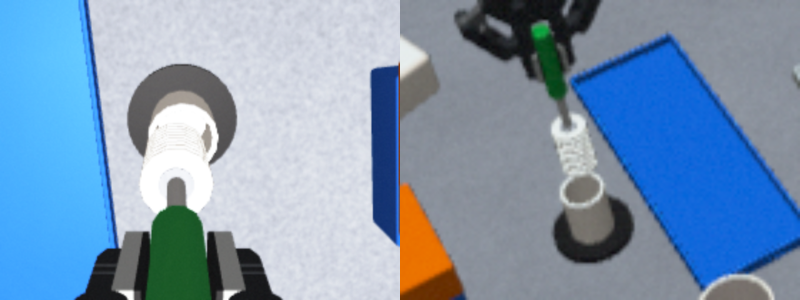

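The head hangs about 3 mm to the +y side of the tube rim, so I'll shift back to the pick pose y of −0.4186 and lower in stages.

Call:
apply_moves --targets "0.5 -3 -10 0 0 0 10;0 0 -12 0 0 0 10;0 0 -8 0 0 0 10;0 0 0 0 0 0 10;0 0 0 0 0 0 10"

```text
time_s: 34.85
ee_pos: [0.4909, -0.4181, 0.2102]
orientation: [-3.134, 0.18, 0.003]
force: [-0.2, -0.2, 0.1]
width: 0.199
grip_force: 49.5
```

Run:
```python
from h import *
c=snap('wrist','w25.png'); st(); s=snap('scene','s25.png'); 
cv2.imwrite('pics/ws25.png',np.hstack([cv2.resize(c['img'][120:240,200:360],(400,300),interpolation=cv2.INTER_CUBIC),cv2.resize(s['img'][255:330,100:200],(400,300),interpolation=cv2.INTER_CUBIC)]))
```

```text
t 34.9 tcp [ 0.4913 -0.4185  0.2112] xyaw 353.43 oz 0.001 w 16.7 F [-0.6 -0.4 -0.7] g 49.50284957885742
```

View pics/ws25.png

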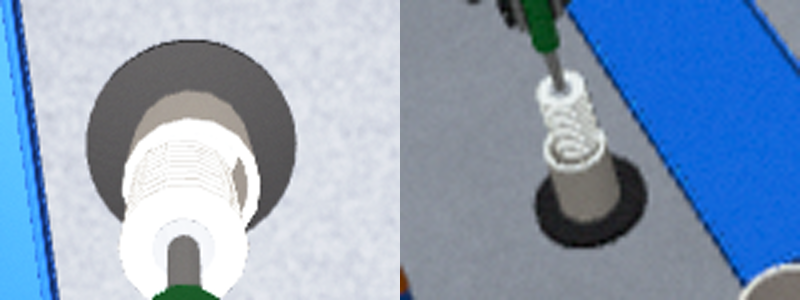

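The tip is at the rim. In the wrist view the head is about 3 mm left (+y) and slightly near (−x) of the rim centre, so I'll correct that and lower while watching the force.

Call:
apply_moves --targets "1.5 -2.5 0 0 0 0 10;0 0 0 0 0 0 10;0 0 -4 0 0 0 10;0 0 -5 0 0 0 10;0 0 0 0 0 0 10"

```text
time_s: 35.37
ee_pos: [0.4926, -0.4209, 0.2017]
orientation: [-3.135, 0.18, 0.002]
force: [-0.2, -0.3, -0.9]
width: 0.198
grip_force: 49.7
```

Run:
```python
from h import *
c=snap('wrist','w26.png'); st(); s=snap('scene','s26.png'); 
cv2.imwrite('pics/ws26.png',np.hstack([cv2.resize(c['img'][120:240,200:360],(400,300),interpolation=cv2.INTER_CUBIC),cv2.resize(s['img'][255:330,100:200],(400,300),interpolation=cv2.INTER_CUBIC)]))
```

```text
t 35.42 tcp [ 0.4926 -0.4208  0.2018] xyaw 353.43 oz 0.002 w 16.9 F [ 0.   0.3 -0.6] g 49.679855704307556
```

View pics/ws26.png

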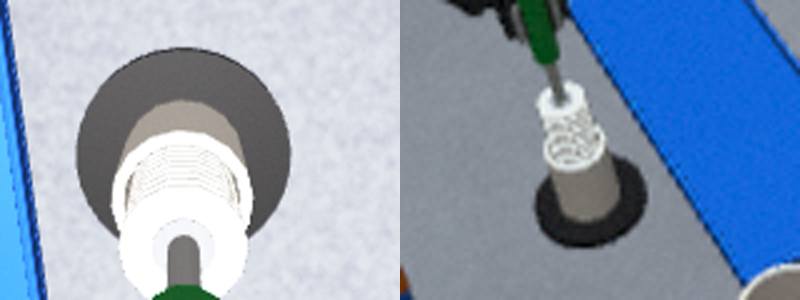

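The head is now centred inside the rim and there is no contact force. Lowering it the rest of the way.

Call:
apply_moves --targets "0 0 -8 0 0 0 10;0 0 -8 0 0 0 10;0 0 -8 0 0 0 10;0 0 0 0 0 0 10"

```text
time_s: 35.8
ee_pos: [0.492, -0.42, 0.1757]
orientation: [-3.133, 0.18, 0.005]
force: [-0.0, -0.5, -0.4]
width: 0.193
grip_force: 49.6
```

Call:
apply_moves --targets "0 0 -8 0 0 0 10;0 0 -8 0 0 0 10;0 0 -6 0 0 0 10;0 0 0 0 0 0 10;0 0 0 0 0 0 10"

```text
time_s: 36.22
ee_pos: [0.4927, -0.421, 0.1562]
orientation: [-3.136, 0.18, 0.001]
force: [0.4, 0.3, -1.2]
width: 0.193
grip_force: 49.6
```

Call:
apply_moves --targets "0 0 -3 0 0 0 10;0 0 0 0 0 0 10;0 0 0 0 0 0 10"

```text
time_s: 36.47
ee_pos: [0.493, -0.4214, 0.154]
orientation: [3.136, -0.18, 0.0]
force: [-0.7, -0.0, -1.4]
width: 0.196
grip_force: 49.6
```

Call:
apply_moves --targets "0 0 -3 0 0 0 10;0 0 -1 0 0 0 10;0 0 0 0 0 0 10;0 0 0 0 0 0 30;0 0 0 0 0 0 60"

```text
time_s: 36.88
ee_pos: [0.4931, -0.4214, 0.1501]
orientation: [3.136, -0.18, 0.001]
force: [0.9, -0.1, 0.2]
width: 0.468
grip_force: 0.0
```

Call:
apply_moves --targets "0 0 0 0 0 0 60;0 0 0 0 0 0 60;0 0 0 0 0 0 60;0 0 0 0 0 0 60"

```text
time_s: 37.22
ee_pos: [0.493, -0.4213, 0.15]
orientation: [3.136, -0.18, 0.0]
force: [0.8, 0.1, -0.7]
width: 0.707
grip_force: 0.0
```

Call:
apply_moves --targets "0 0 20 0 0 0 60;0 0 35 0 0 0 60;0 0 40 0 0 0 60;0 0 30 0 0 0 60;0 10 0 0 0 0 60"

```text
time_s: 37.63
ee_pos: [0.4949, -0.4151, 0.284]
orientation: [3.125, -0.181, 0.015]
force: [-0.3, -0.6, 1.9]
width: 0.703
grip_force: 0.0
```

Run:
```python
from h import *
c=snap('wrist','w27.png'); st(); s=snap('scene','s27.png'); t=snap('top','t27.png')
P=pts(c); b=max(blobs(mask(c['img'],'green',100,40),15),key=lambda x:-abs(x[1][0]-285))
Q=P[b[2]&(c['depth']>0)]; print(b[:2],np.percentile(Q[:,2],[2,50,98]).round(3)); q=Q[Q[:,2]>.185]; print('top',q.mean(0).round(4))
bs=[x for x in blobs(mask(s['img'],'green',100,40),15) if x[1][0]<160][0][2]
at,d=axis([(c,b[2]),(s,bs)]); print(at(.16),at(.01),d.round(3))
feet(t,z=.02); feet(s,z=.02)
```

```text
t 37.68 tcp [ 0.4947 -0.4117  0.2804] xyaw 353.45 oz 0.01 w 60.4 F [ 1.5  0.  -0.4] g 0.0
(1065, array([281.4, 206.7])) [0.124 0.198 0.201]
top [ 0.4933 -0.4196  0.1985]
[ 0.5051 -0.4193  0.16  ] [ 0.4985 -0.4188  0.01  ] [ 0.044 -0.004  0.999]
blue 208 [262.9 203.7] [249 191  26  21] [0.5124 0.1191] 2.1
yellow 217 [291.7 206.3] [280 194  26  21] [0.5002 0.0135] 2.4
yellow 152 [267.3 241.9] [257 233  27  17] [0.5023 0.0142] 1.6
```

Call:
apply_moves --targets "9 37 0 0 0 0 60;9 37 0 0 0 0 60;9 37 0 0 0 0 60;9 37 0 0 0 0 60;9 37 0 0 0 0 60"

```text
time_s: 38.2
ee_pos: [0.5372, -0.2243, 0.2723]
orientation: [-3.134, 0.181, 0.006]
force: [0.2, 0.0, -0.8]
width: 0.701
grip_force: 0.0
```

Call:
apply_moves --targets "9 37 0 0 0 0 60;9 37 0 0 0 0 60;9 37 0 0 0 0 60;9 37 0 0 0 0 60;9 37 0 0 0 0 60"

```text
time_s: 38.62
ee_pos: [0.5822, -0.0394, 0.2724]
orientation: [-3.136, 0.18, 0.006]
force: [1.0, -0.8, 0.3]
width: 0.7
grip_force: 0.0
```

Call:
apply_moves --targets "14 42 -20 0 0 0 60;0 0 -20 0 0 0 60;0 0 0 0 0 0 60;0 0 0 0 0 0 60"

```text
out of range: a shift must lie within [-41.7, 41.7]
```

Run:
```python
from h import *
c=snap('wrist','w28.png'); st(); ball(c)
```

```text
t 38.67 tcp [ 0.5831 -0.0326  0.2724] xyaw 353.74 oz 0.005 w 60.2 F [-1.4  4.7 -0.2] g 0.0
theta 0.03 ball [0.6002 0.0018 0.155 ] err px 0.4 pred diam 42.0 seen [42 41]
```

Call:
apply_moves --targets "17 32 -10 0 0 0 60;0 2 -25 0 0 0 60;0 0 -20 0 0 0 60;0 0 0 0 0 0 60"

```text
time_s: 39.0
ee_pos: [0.5963, -0.0062, 0.2125]
orientation: [-3.135, 0.178, 0.02]
force: [-0.4, -0.5, -0.5]
width: 0.703
grip_force: 0.0
```

Call:
apply_moves --targets "0 0 -25 0 0 0 60;0 0 -25 0 0 0 60;0 0 -25 0 0 0 60;0 0 -6 0 0 0 60;0 0 0 0 0 0 60"

```text
time_s: 39.42
ee_pos: [0.598, -0.0075, 0.1364]
orientation: [-3.136, 0.181, 0.009]
force: [0.3, -0.9, 0.5]
width: 0.7
grip_force: 0.0
```

Run:
```python
from h import *
c=snap('wrist','w29.png'); st(); ball(c)
```

```text
t 39.47 tcp [ 0.5995 -0.0077  0.1387] xyaw 353.4 oz 0.003 w 60.1 F [-0.5 -0.6  0.4] g 0.0
```

Call:
apply_moves --targets "0 8 0 0 0 0 60;0 0 0 0 0 0 60;0 0 0 0 0 0 22;0 0 0 0 0 0 22;0 0 0 0 0 0 22" --newtons 30

```text
time_s: 39.88
ee_pos: [0.6006, 0.0002, 0.1401]
orientation: [3.135, -0.179, 0.003]
force: [-1.9, 1.1, 3.0]
width: 0.327
grip_force: 29.3
```

Call:
apply_moves --targets "0 0 0 0 0 0 22;0 0 0 0 0 0 22;0 0 0 0 0 0 22"

```text
time_s: 40.13
ee_pos: [0.6006, 0.0002, 0.1401]
orientation: [3.136, -0.18, 0.003]
force: [-1.4, -2.3, 6.0]
width: 0.328
grip_force: 29.4
```

Call:
apply_moves --targets "8.5 -1 -1 0 0 0 22;8.5 -1 -1 0 0 0 22;9.5 -1 -3 0 0 0 22;9.5 -1 -3 0 0 0 22;0 0 0 0 0 0 22"

```text
time_s: 40.55
ee_pos: [0.6376, -0.0039, 0.1314]
orientation: [3.136, -0.181, 0.004]
force: [0.4, -1.3, 5.5]
width: 0.329
grip_force: 30.1
```

Run:
```python
from h import *
c=snap('wrist','w30.png'); st(); ball(c)
```

```text
t 40.6 tcp [ 0.6371 -0.0039  0.1317] xyaw 353.41 oz 0.003 w 28.4 F [ 1.  -1.3  5.5] g 30.105727314949036
```

Call:
apply_moves --targets "9 -1 -5 0 0 0 22;8.5 -1 -5 0 0 0 22;7.5 -1 -6.5 0 0 0 22;7.5 -1 -6.5 0 0 0 22;0 0 0 0 0 0 22"

```text
time_s: 41.02
ee_pos: [0.6705, -0.0077, 0.1083]
orientation: [3.136, -0.181, 0.007]
force: [3.4, -0.7, 4.5]
width: 0.329
grip_force: 31.3
```

Call:
apply_moves --targets "6 -0.7 -8 0 0 0 22;6 -0.7 -8 0 0 0 22;4.5 -0.5 -9 0 0 0 22;4.5 -0.5 -9 0 0 0 22;0 0 0 0 0 0 22"

```text
time_s: 41.43
ee_pos: [0.6904, -0.0099, 0.0718]
orientation: [-3.136, 0.181, -0.002]
force: [7.2, -1.1, 1.9]
width: 0.327
grip_force: 32.1
```

Run:
```python
from h import *
c=snap('wrist','w31.png'); st(); ball(c); t=snap('top','t31.png'); feet(t,z=.02,emax=.004); s=snap('scene','s31.png'); feet(s,z=.02,emax=.004)
print(blobs(mask(t['img'],'red',140),30))if 0 else None
```

```text
t 41.48 tcp [ 0.6902 -0.0099  0.0724] xyaw 353.39 oz -0.002 w 27.9 F [ 5.9 -1.3  1.9] g 32.05888330936432
theta 1.185 ball [ 0.6892 -0.0085  0.0926] err px 0.4 pred diam 81.0 seen [80 83]
red 216 [322.4 208.4] [312 194  26  23] [ 0.4888 -0.0942] 2.0
```

Call:
apply_moves --targets "2 -0.3 -10 0 0 0 22;1.5 -0.2 -10 0 0 0 22;0.5 0 -11 0 0 0 22;0 0 -9 0 0 0 22;0 0 0 0 0 0 22"

```text
time_s: 42.0
ee_pos: [0.6923, -0.0102, 0.0294]
orientation: [-3.136, 0.18, 0.004]
force: [6.3, -1.4, -2.4]
width: 0.325
grip_force: 31.8
```

Call:
apply_moves --targets "0 0 0 0 0 0 60;0 0 0 0 0 0 60;0 0 0 0 0 0 60;0 0 0 0 0 0 60;0 0 10 0 0 0 60"

```text
time_s: 42.42
ee_pos: [0.6912, -0.0097, 0.0413]
orientation: [-3.136, 0.18, 0.009]
force: [0.2, 0.4, -0.9]
width: 0.705
grip_force: 0.0
```

Call:
apply_moves --targets "0 0 35 0 0 0 60;0 0 40 0 0 0 60;0 0 40 0 0 0 60;0 0 40 0 0 0 60;-20 0 30 0 0 0 85"

```text
time_s: 42.83
ee_pos: [0.6759, -0.0105, 0.2342]
orientation: [3.136, -0.18, 0.011]
force: [1.0, -0.2, 0.7]
width: 0.827
grip_force: 0.0
```

Run:
```python
from h import *
c=snap('wrist','w32.png'); st(); ball(c); t=snap('top','t32.png'); s=snap('scene','s32.png')
for x in(c,t,s): feet(x,z=.02,emax=.004); print()
```

```text
t 42.88 tcp [ 0.675  -0.0106  0.2414] xyaw 353.47 oz 0.021 w 77.2 F [4.5 0.  4.9] g 0.0
theta 1.705 ball [ 0.6956 -0.0092  0.0416] err px 0.3 pred diam 33.0 seen [33 32]
blue 355 [206.5 346.5] [197 335  21  30] [0.5123 0.1197] 2.0
yellow 796 [271.3 307.6] [237 298  70  19] [0.499  0.0145] 0.4
yellow 185 [238.8 342.7] [232 335  13  22] [0.4979 0.0118] 3.9

red 221 [322.2 208.5] [312 194  26  24] [ 0.4882 -0.0945] 1.9
```

Call:
apply_moves --targets "-36 -16 0 0 0 0 85;-36 -16 0 0 0 0 85;-36 -16 0 0 0 0 85;-36 -16 0 0 0 0 85;-36 -16 0 0 0 0 85"

```text
time_s: 43.4
ee_pos: [0.491, -0.0901, 0.2274]
orientation: [-3.136, 0.179, 0.004]
force: [-1.1, -0.6, -0.5]
width: 0.992
grip_force: 0.0
```

Call:
apply_moves --targets "-6 -3 -30 0 0 0 85;0 0 -25 0 0 0 85;0 0 0 0 0 0 85"

```text
time_s: 43.65
ee_pos: [0.483, -0.0918, 0.1683]
orientation: [-3.132, 0.182, 0.016]
force: [-0.5, 0.5, -0.2]
width: 0.995
grip_force: 0.0
```

Run:
```python
from h import *
c=snap('wrist','w33.png'); st(); feet(c,z=.02)
b=max(blobs(mask(c['img'],'blue',140),500),key=lambda x:x[0]); print(b[0],b[3])
```

```text
t 43.7 tcp [ 0.4848 -0.0921  0.1708] xyaw 353.4 oz 0.011 w 84.8 F [-0.9 -0.3  0.3] g 0.0
yellow 3657 [159.7 169.6] [ 91 127 108 108] [0.4991 0.0149] 0.5
red 3378 [276.9 155.8] [223 126 111  80] [ 0.4868 -0.0932] 0.5
37831 [439   0 121 344]
```

Call:
apply_moves --targets "1 -1 -20 0 0 0 85;0 0 -30 0 0 0 85;0 0 -30 0 0 0 85;0 0 -18 0 0 0 85;0 0 0 0 0 0 85"

```text
time_s: 44.12
ee_pos: [0.4864, -0.0928, 0.0728]
orientation: [-3.134, 0.179, 0.011]
force: [-0.7, 0.5, -0.6]
width: 0.995
grip_force: 0.0
```

Call:
apply_moves --targets "0 0 0 0 0 0 50;0 0 0 0 0 0 50;0 0 0 0 0 0 50;0 0 0 0 0 0 50;0 0 0 0 0 0 50" --newtons 40

```text
time_s: 44.53
ee_pos: [0.4905, -0.0951, 0.0784]
orientation: [3.135, -0.18, 0.007]
force: [0.2, -0.4, 6.9]
width: 0.69
grip_force: 43.6
```

Call:
apply_moves --targets "0 0 5 0 0 0 50;0 0 20 0 0 0 50;0 0 30 0 0 0 50;0 0 30 0 0 0 50;0 0 15 0 0 0 50"

```text
time_s: 44.95
ee_pos: [0.4898, -0.0947, 0.18]
orientation: [3.135, -0.18, 0.007]
force: [0.7, -1.8, -1.8]
width: 0.689
grip_force: 44.1
```

Call:
apply_moves --targets "15 -34 0 0 0 0 50;16 -36 0 0 0 0 50;16 -36 0 0 0 0 50;16 -36 0 0 0 0 50;16 -36 0 0 0 0 50"

```text
time_s: 45.37
ee_pos: [0.5677, -0.2736, 0.1761]
orientation: [-3.136, 0.18, 0.001]
force: [1.6, -0.2, -1.1]
width: 0.689
grip_force: 43.4
```

Call:
apply_moves --targets "4 -24 -10 0 0 0 50;0 0 -30 0 0 0 50;0 0 -20 0 0 0 50;0 0 0 0 0 0 50"

```text
time_s: 45.7
ee_pos: [0.5681, -0.2942, 0.1102]
orientation: [-3.13, 0.181, 0.014]
force: [-1.0, 0.7, -3.5]
width: 0.689
grip_force: 44.0
```

```bash
cat >> h.py <<'E'
def tray(c,z=.016):
    b=max(blobs(mask(c['img'],'blue',140),2000),key=lambda q:q[0])[2]
    k,_=cv2.findContours(b.astype(np.uint8),cv2.RETR_EXTERNAL,cv2.CHAIN_APPROX_NONE)
    P=np.array([ray(c,u,v,z)[:2] for u,v in cv2.convexHull(max(k,key=len))[:,0]],np.float32); print('tray',cv2.minAreaRect(P*1000))
E
python3 - <<'E'
from h import *
c=snap('wrist','w34.png'); s=st(); zf=s['ee_pos'][2]-.074; print('bottom',zf); feet(c,('red',),zf+.012,emax=.01); tray(c)
sc=snap('scene','s34.png'); t=snap('top','t34.png'); tray(sc); feet(t,('blue','yellow'),z=.02)
cv2.imwrite('pics/w34b.png',np.hstack([cv2.resize(c['img'],(400,300)),cv2.resize(sc['img'][90:300,100:380],(400,300))]))
E
```

```text
t 45.75 tcp [ 0.5693 -0.2946  0.1129] xyaw 353.41 oz 0.009 w 59.0 F [ 0.9  0.5 -1.7] g 44.02417927980423
bottom 0.03885104343803587
red 6486 [272.9 200.4] [198 159 153 109] [ 0.5609 -0.2912] 0.4
tray ((572.3748779296875, -298.4964904785156), (124.39616394042969, 110.58358001708984), 88.35548400878906)
tray ((468.526611328125, -295.86346435546875), (126.7157211303711, 337.7271728515625), 88.26482391357422)
blue 205 [263.  203.8] [249 191  26  21] [0.5125 0.1194] 2.1
yellow 220 [291.8 206.3] [280 194  26  21] [0.5001 0.0133] 2.3
```

View pics/w34b.png

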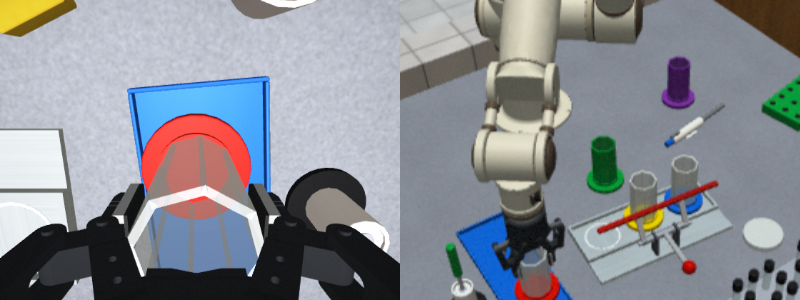

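The red foot is inside the tray's far end, and the brush is back standing in its stand.

Call:
apply_moves --targets "6 -6.5 -8 0 0 0 50;0 0 -10 0 0 0 50;0 0 -8 0 0 0 50;0 0 0 0 0 0 50;0 0 0 0 0 0 50"

```text
time_s: 46.27
ee_pos: [0.577, -0.302, 0.0894]
orientation: [-3.136, 0.179, 0.002]
force: [-0.2, -0.1, -2.8]
width: 0.69
grip_force: 44.0
```

Run:
```python
from h import *
c=snap('wrist','w35.png'); s=st(); zf=s['ee_pos'][2]-.0704; print('bottom',zf); feet(c,('red',),zf+.012,emax=.01); tray(c)
```

```text
t 46.32 tcp [ 0.5773 -0.3023  0.09  ] xyaw 353.45 oz 0.0 w 59.0 F [ 0.1 -0.9 -2.3] g 44.02712378650904
bottom 0.019594849740885725
red 6495 [272.9 200.2] [198 159 153 108] [ 0.5704 -0.2997] 0.6
tray ((583.3319702148438, -298.8428039550781), (124.36737823486328, 89.91520690917969), 88.34611511230469)
```

Call:
apply_moves --targets "-1 0 -6 0 0 0 50;0 0 -5 0 0 0 50;0 0 -3 0 0 0 50;0 0 0 0 0 0 50;0 0 0 0 0 0 50"

```text
time_s: 46.73
ee_pos: [0.5764, -0.3027, 0.076]
orientation: [-3.136, 0.18, 0.0]
force: [-1.7, 0.3, 0.8]
width: 0.69
grip_force: 44.3
```

Call:
apply_moves --targets "0 0 -1 0 0 0 65;0 0 0 0 0 0 85;0 0 0 0 0 0 85;0 0 0 0 0 0 85;0 0 20 0 0 0 85"

```text
time_s: 47.15
ee_pos: [0.5739, -0.3008, 0.0905]
orientation: [-3.132, 0.18, 0.011]
force: [-0.5, 0.5, -0.7]
width: 0.994
grip_force: 0.0
```

Call:
apply_moves --targets "0 0 35 0 0 0 85;0 0 35 0 0 0 85;0 0 35 0 0 0 85;-8 36 0 0 0 0 85;-8 36 0 0 0 0 85"

```text
time_s: 47.57
ee_pos: [0.5621, -0.2325, 0.2038]
orientation: [3.132, -0.184, 0.011]
force: [0.2, 0.9, -1.1]
width: 0.999
grip_force: 0.0
```

Call:
apply_moves --targets "-9 36 0 0 0 0 85;-9 36 0 0 0 0 85;-9 36 0 0 0 0 85;-9 36 0 0 0 0 85;-9 36 0 0 0 0 85"

```text
time_s: 47.98
ee_pos: [0.5149, -0.0491, 0.2001]
orientation: [3.136, -0.18, 0.001]
force: [1.1, -0.1, 0.3]
width: 0.995
grip_force: 0.0
```

Call:
apply_moves --targets "-9 36 0 0 0 0 85;-5 26 -10 0 0 0 85;0 0 -15 0 0 0 85;0 0 0 0 0 0 85"

```text
time_s: 48.32
ee_pos: [0.4995, 0.0131, 0.1725]
orientation: [-3.136, 0.176, 0.006]
force: [-0.5, 0.4, -0.5]
width: 0.996
grip_force: 0.0
```

Run:
```python
from h import *
c=snap('wrist','w36.png'); st(); feet(c,z=.02); t=snap('top','t36.png'); feet(t,('red',),z=.016); feet(t,('blue',),z=.02)
```

```text
t 48.37 tcp [0.5003 0.012  0.1737] xyaw 353.51 oz 0.004 w 84.8 F [-0.2  0.3 -0.4] g 0.0
blue 3821 [163.5 173.4] [ 94 132 109 107] [0.5118 0.1179] 0.4
yellow 3137 [274.7 161.2] [221 133 109  74] [0.499  0.0146] 0.4
red 217 [380.9 182.6] [372 168  25  24] [ 0.5687 -0.3024] 2.8
```

Call:
apply_moves --targets "-1 2.5 -20 0 0 0 85;0 0 -30 0 0 0 85;0 0 -30 0 0 0 85;0 0 -20 0 0 0 85;0 0 0 0 0 0 85"

```text
time_s: 48.83
ee_pos: [0.4978, 0.0134, 0.0714]
orientation: [-3.135, 0.183, 0.012]
force: [-0.9, -0.2, 0.4]
width: 0.996
grip_force: 0.0
```

Call:
apply_moves --targets "0 0 0 0 0 0 50;0 0 0 0 0 0 50;0 0 0 0 0 0 50;0 0 0 0 0 0 50;0 0 0 0 0 0 50"

```text
time_s: 49.25
ee_pos: [0.5026, 0.013, 0.0774]
orientation: [3.135, -0.18, 0.008]
force: [0.2, -1.0, 7.2]
width: 0.651
grip_force: 43.7
```

Call:
apply_moves --targets "0 0 5 0 0 0 50;0 0 20 0 0 0 50;0 0 30 0 0 0 50;0 0 35 0 0 0 50;0 0 35 0 0 0 50"

```text
time_s: 49.67
ee_pos: [0.4992, 0.0143, 0.2008]
orientation: [-3.136, 0.18, 0.004]
force: [0.4, -0.2, -2.3]
width: 0.651
grip_force: 44.3
```

Call:
apply_moves --targets "0 -30 30 0 0 0 50;-4 -38 0 0 0 0 50;-4 -38 0 0 0 0 50;-4 -38 0 0 0 0 50;-4 -38 0 0 0 0 50"

```text
time_s: 50.08
ee_pos: [0.4837, -0.1688, 0.2297]
orientation: [-3.136, 0.179, -0.0]
force: [1.1, -1.0, -2.3]
width: 0.653
grip_force: 44.7
```

Call:
apply_moves --targets "-4 -38 0 0 0 0 50;-4 -38 0 0 0 0 50;-4 -38 0 0 0 0 50;-4 -14 -10 0 0 0 50;0 0 0 0 0 0 50"

```text
time_s: 50.5
ee_pos: [0.4665, -0.2979, 0.2175]
orientation: [-3.135, 0.186, 0.004]
force: [-1.3, 0.7, -3.1]
width: 0.649
grip_force: 45.0
```

Run:
```python
from h import *
c=snap('wrist','w37.png'); s=st(); zf=s['ee_pos'][2]-.0704; print('bottom',zf); feet(c,('yellow',),zf+.012,emax=.01); feet(c,('red',),.016); tray(c)
```

```text
t 50.55 tcp [ 0.4671 -0.2959  0.2178] xyaw 353.28 oz 0.004 w 55.7 F [ 0.   0.8 -2.7] g 45.01208608970046
bottom 0.14743460144510828
yellow 6438 [274.6 191.3] [197 151 156 105] [ 0.4646 -0.2963] 0.3
red 2104 [272.9  88.6] [214  28 103  85] [ 0.5701 -0.2999] 0.4
tray ((538.8301391601562, -297.4283447265625), (124.41544342041016, 166.6269989013672), 88.37020874023438)
```

Call:
apply_moves --targets "-1 1 -25 0 0 0 50;0 0 -30 0 0 0 50;0 0 -30 0 0 0 50;0 0 -25 0 0 0 50;0 0 -15 0 0 0 50"

```text
time_s: 50.97
ee_pos: [0.4662, -0.2911, 0.0911]
orientation: [-3.132, 0.177, 0.006]
force: [-1.2, -0.0, -2.9]
width: 0.65
grip_force: 44.9
```

Call:
apply_moves --targets "0 0 0 0 0 0 50;0 0 0 0 0 0 50"

```text
time_s: 51.13
ee_pos: [0.4673, -0.2929, 0.094]
orientation: [-3.135, 0.178, 0.002]
force: [-0.5, -0.1, -2.0]
width: 0.655
grip_force: 45.0
```

Run:
```python
from h import *
c=snap('wrist','w38.png'); s=st(); zf=s['ee_pos'][2]-.0695; print('bottom',zf); feet(c,('yellow',),zf+.012,emax=.01); feet(c,('red',),.016)
```

```text
t 51.18 tcp [ 0.4682 -0.294   0.0954] xyaw 353.5 oz 0.001 w 55.6 F [ 0.3 -0.1 -1.5] g 44.95854187756777
bottom 0.025930782637367117
yellow 6417 [274.5 191.3] [197 151 156 105] [ 0.4657 -0.2912] 0.6
red 4276 [272.7  92.1] [192  34 159  87] [ 0.5701 -0.3001] 0.2
```

Call:
apply_moves --targets "-1.5 -3 -8 0 0 0 50;0 0 -8 0 0 0 50;0 0 -4 0 0 0 50;0 0 0 0 0 0 50;0 0 0 0 0 0 50"

```text
time_s: 51.6
ee_pos: [0.4659, -0.2977, 0.0743]
orientation: [-3.136, 0.18, 0.0]
force: [1.1, -0.2, -2.1]
width: 0.65
grip_force: 45.2
```

Call:
apply_moves --targets "0 0 -1 0 0 0 50;0 0 0 0 0 0 50;0 0 0 0 0 0 65;0 0 0 0 0 0 85;0 0 0 0 0 0 85"

```text
time_s: 52.02
ee_pos: [0.466, -0.2978, 0.0733]
orientation: [3.136, -0.18, 0.0]
force: [0.1, -0.2, 0.6]
width: 0.992
grip_force: 0.0
```

Call:
apply_moves --targets "0 0 0 0 0 0 85;0 0 20 0 0 0 85;0 0 35 0 0 0 85;0 0 35 0 0 0 85;0 0 35 0 0 0 85"

```text
time_s: 52.43
ee_pos: [0.4656, -0.2973, 0.1994]
orientation: [-3.136, 0.18, 0.001]
force: [0.7, -0.3, 0.3]
width: 0.995
grip_force: 0.0
```

Call:
apply_moves --targets "4 36 0 0 0 0 85;4 38 0 0 0 0 85;4 38 0 0 0 0 85;4 38 0 0 0 0 85;4 38 0 0 0 0 85"

```text
time_s: 52.85
ee_pos: [0.4858, -0.1081, 0.1984]
orientation: [3.136, -0.181, 0.001]
force: [1.6, 0.4, -0.1]
width: 0.995
grip_force: 0.0
```

Call:
apply_moves --targets "4 38 0 0 0 0 85;4 38 0 0 0 0 85;4 38 0 0 0 0 85;4 38 0 0 0 0 85;4 38 0 0 0 0 85"

```text
time_s: 53.27
ee_pos: [0.5059, 0.0822, 0.1985]
orientation: [3.136, -0.18, 0.001]
force: [1.1, -0.3, 0.6]
width: 0.992
grip_force: 0.0
```

Call:
apply_moves --targets "4 34 0 0 0 0 85;0 0 -20 0 0 0 85;0 0 0 0 0 0 85;0 0 0 0 0 0 85"

```text
time_s: 53.6
ee_pos: [0.5089, 0.1143, 0.1773]
orientation: [3.136, -0.179, -0.005]
force: [0.2, -0.8, 0.2]
width: 0.993
grip_force: 0.0
```

Run:
```python
from h import *
c=snap('wrist','w39.png'); st(); feet(c,z=.02); t=snap('top','t39.png'); feet(t,('red','yellow'),z=.016)
```

```text
t 53.65 tcp [0.5097 0.1138 0.1782] xyaw 353.4 oz -0.002 w 84.9 F [-0.2 -0.4 -0.3] g 0.0
blue 3072 [270.9 157.4] [217 130 107  75] [0.5111 0.1193] 0.5
red 216 [380.8 182.5] [372 168  25  24] [ 0.5685 -0.3031] 2.6
yellow 225 [381.1 212. ] [372 198  25  25] [ 0.4662 -0.2979] 2.3
```

Call:
apply_moves --targets "1.5 5 -20 0 0 0 85;0 0 -30 0 0 0 85;0 0 -30 0 0 0 85;0 0 -25 0 0 0 85;0 0 0 0 0 0 85"

```text
time_s: 54.12
ee_pos: [0.5078, 0.1181, 0.069]
orientation: [3.136, -0.183, -0.014]
force: [-0.2, 0.4, -1.7]
width: 0.998
grip_force: 0.0
```

Call:
apply_moves --targets "0 0 0 0 0 0 50;0 0 0 0 0 0 50;0 0 0 0 0 0 50;0 0 0 0 0 0 50;0 0 0 0 0 0 50"

```text
time_s: 54.53
ee_pos: [0.5136, 0.1189, 0.076]
orientation: [3.136, -0.18, 0.008]
force: [-0.9, -2.9, 7.2]
width: 0.651
grip_force: 40.4
```

Call:
apply_moves --targets "0 0 5 0 0 0 50;0 0 20 0 0 0 50;0 0 30 0 0 0 50;0 0 35 0 0 0 50;0 0 35 0 0 0 50"

```text
time_s: 54.95
ee_pos: [0.5103, 0.1196, 0.1994]
orientation: [-3.136, 0.18, 0.003]
force: [1.1, 0.3, -2.7]
width: 0.651
grip_force: 42.9
```

Call:
apply_moves --targets "-12 -30 20 0 0 0 50;-13 -37 0 0 0 0 50;-13 -37 0 0 0 0 50;-14 -37 0 0 0 0 50;-14 -37 0 0 0 0 50"

```text
time_s: 55.37
ee_pos: [0.4443, -0.0596, 0.2187]
orientation: [-3.136, 0.178, -0.001]
force: [1.1, -0.9, -2.1]
width: 0.649
grip_force: 43.2
```

Call:
apply_moves --targets "-14 -37 0 0 0 0 50;-14 -37 0 0 0 0 50;-14 -37 0 0 0 0 50;-14 -37 0 0 0 0 50;-14 -37 0 0 0 0 50"

```text
time_s: 55.78
ee_pos: [0.3743, -0.2448, 0.2187]
orientation: [-3.136, 0.18, -0.001]
force: [2.2, -0.3, -1.8]
width: 0.648
grip_force: 43.2
```

Call:
apply_moves --targets "-14 -37 0 0 0 0 50;0 -10 0 0 0 0 50;0 0 0 0 0 0 50"

```text
time_s: 56.03
ee_pos: [0.3606, -0.2929, 0.2187]
orientation: [3.136, -0.187, 0.0]
force: [-0.4, 0.2, -2.2]
width: 0.65
grip_force: 43.8
```

Run:
```python
from h import *
c=snap('wrist','w40.png'); s=st(); zf=s['ee_pos'][2]-.0695; print('bottom',zf); feet(c,('blue',),zf+.012,emax=.03); feet(c,('red','yellow'),.016)
cv2.imwrite('pics/w40b.png',cv2.resize(c['img'],(480,360)))
```

```text
t 56.08 tcp [ 0.3611 -0.291   0.2184] xyaw 353.29 oz -0.0 w 55.8 F [-0.4 -0.1 -2.1] g 43.83224187651649
bottom 0.14890183069830945
blue 19397 [270.4 129.4] [185   0 169 256] [ 0.3751 -0.2907] 21.0
blue 467 [556.6  73.5] [551   9   9 101] [ 0.4322 -0.4831] 1.6
yellow 2142 [273.   87.2] [215  31 102  81] [ 0.4658 -0.2959] 0.4
```

View pics/w40b.png

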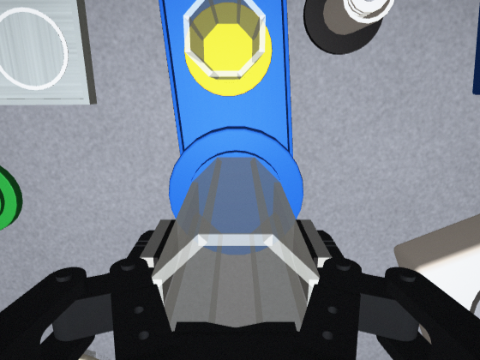

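The yellow cylinder stands in the tray. The blue one is held over the near end of the tray, with its foot centre at crop x≈236. Lowering it now.

Call:
apply_moves --targets "0 -1 -25 0 0 0 50;0 0 -30 0 0 0 50;0 0 -30 0 0 0 50;0 0 -25 0 0 0 50;0 0 -12 0 0 0 50"

```text
time_s: 56.5
ee_pos: [0.3605, -0.2876, 0.0928]
orientation: [-3.131, 0.176, 0.006]
force: [0.1, 1.2, -2.1]
width: 0.655
grip_force: 43.7
```

Call:
apply_moves --targets "0 0 0 0 0 0 50;0 0 0 0 0 0 50"

```text
time_s: 56.67
ee_pos: [0.3618, -0.29, 0.0962]
orientation: [-3.135, 0.177, 0.001]
force: [0.1, 0.2, -2.6]
width: 0.652
grip_force: 43.7
```

Run:
```python
from h import *
c=snap('wrist','w41.png'); s=st(); print('bottom',s['ee_pos'][2]-.068)
cv2.imwrite('pics/w41b.png',cv2.resize(c['img'],(480,360)))
for u,v in((1,1),): pass
# blue foot is darker/lighter than tray: use edges of its outline at mid height
g=c['img'][...,1].astype(int); row=200
print([int(x) for x in g[row,170:380:5]])
s2=snap('scene','s41.png'); feet(s2,('yellow','red'),.016,emax=.004)
```

```text
t 56.72 tcp [ 0.3623 -0.2911  0.0973] xyaw 353.52 oz 0.001 w 55.7 F [-0.2  0.3 -2.9] g 43.705549612641335
bottom 0.029288751648940653
[165, 168, 109, 70, 128, 137, 129, 130, 132, 134, 134, 136, 138, 133, 114, 113, 109, 107, 117, 118, 117, 116, 117, 115, 116, 108, 108, 113, 113, 129, 134, 131, 131, 130, 128, 130, 122, 130, 128, 129, 56, 107]
red 311 [196.4 306.8] [181 292  30  24] [ 0.5748 -0.3008] 1.1
```

View pics/w41b.png

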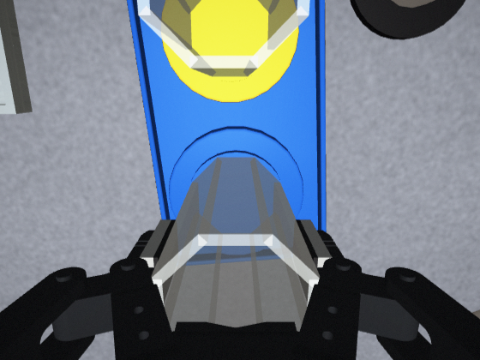

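The blue foot is centred between the tray walls with clear space to the yellow foot. Setting it down and releasing.

Call:
apply_moves --targets "-0.5 -1.5 -8 0 0 0 50;0 0 -8 0 0 0 50;0 0 -6 0 0 0 50;0 0 0 0 0 0 50;0 0 0 0 0 0 50"

```text
time_s: 57.18
ee_pos: [0.3607, -0.2928, 0.0739]
orientation: [-3.135, 0.18, 0.001]
force: [0.1, 0.1, -2.1]
width: 0.652
grip_force: 43.9
```

Call:
apply_moves --targets "0 0 -2 0 0 0 50;0 0 0 0 0 0 50;0 0 0 0 0 0 50"

```text
time_s: 57.43
ee_pos: [0.3613, -0.2934, 0.0728]
orientation: [3.136, -0.18, 0.001]
force: [0.9, 0.8, 0.4]
width: 0.655
grip_force: 44.1
```

```bash
python3 -c "
from h import *
st()"
```

```text
t 57.43 tcp [ 0.3613 -0.2934  0.0728] xyaw 353.43 oz 0.001 w 56.0 F [0.9 0.8 0.4] g 44.13188290782273
```

Call:
apply_moves --targets "0 0 0 0 0 0 65;0 0 0 0 0 0 85;0 0 0 0 0 0 85;0 0 0 0 0 0 85;0 0 10 0 0 0 85"

```text
time_s: 57.85
ee_pos: [0.36, -0.2919, 0.081]
orientation: [-3.133, 0.18, 0.004]
force: [-0.1, 0.7, -0.2]
width: 0.999
grip_force: 0.0
```

Call:
apply_moves --targets "0 0 35 0 0 0 85;0 0 40 0 0 0 85;0 0 40 0 0 0 85;0 20 30 0 0 0 85;0 38 10 0 0 0 85"

```text
time_s: 58.27
ee_pos: [0.3627, -0.2389, 0.2443]
orientation: [3.127, -0.185, 0.012]
force: [0.8, 0.8, 1.4]
width: 0.995
grip_force: 0.0
```

Call:
apply_moves --targets "5 38 0 0 0 0 85;5 38 0 0 0 0 85;5 38 0 0 0 0 85;5 38 0 0 0 0 85;0 0 0 0 0 0 85"

```text
time_s: 58.68
ee_pos: [0.3812, -0.0776, 0.2381]
orientation: [-3.135, 0.168, -0.002]
force: [-0.3, -1.0, 0.4]
width: 0.995
grip_force: 0.0
```

Run:
```python
from h import *
st(); w=snap('wrist','w42.png'); t=snap('top','t42.png'); s=snap('scene','s42.png')
ball(w)
for x in (t,s,w): feet(x,('yellow','red'),.016,emax=.004); print()
a=cv2.resize(t['img'][120:330,260:540],(400,300)); b=cv2.resize(s['img'][210:360,120:320],(400,300)); cv2.imwrite('pics/f42.png',np.hstack([a,b]))
```

```text
t 58.68 tcp [ 0.3812 -0.0776  0.2381] xyaw 353.85 oz -0.002 w 85.0 F [-0.3 -1.   0.4] g 0.0
red 213 [380.8 182.5] [372 168  25  24] [ 0.5688 -0.3025] 2.9

red 311 [196.4 306.8] [181 292  30  24] [ 0.5748 -0.3008] 1.0

yellow 3097 [485.9  59.3] [455   6  80 103] [ 0.465  -0.2963] 0.7
```

View pics/f42.png

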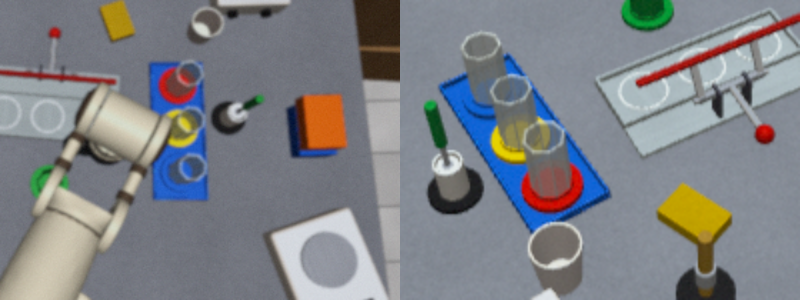

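The final view shows all three cylinders upright inside the tray, the brush standing in its stand and the clamp open. The arm is clear, so I'm handing in.

```bash
python3 -c "
from plant import sign_off
print(sign_off())"
```

```text
the job is handed in; nothing more can be done
None
```

I handed the job in at about 59 s of robot time: all three cylinders were clamped, scrubbed blue, yellow, red and stood in the tray, the brush is back in its stand and the clamp is open; sign-off gave no verdict, and I viewed 18 pictures, over your limit of 14.

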